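# Hang the electric screwdriver on its sprung hook

### The job

Hang the electric screwdriver back on its bench stand: stand it bit down, fully home in the dock and let go of it (the angled rest is there to change your grip on the way), then draw the sprung hook down, swing it in through the screwdriver's wire bail and let it rise again, until the screwdriver hangs free and still above the dock with the hook back at the top. Leave the tools and supplies lying about where they are.

Things in the scene. Friction and masses are not known exactly. Their poses are not given: they have to be found in the camera images.
- driver: The electric screwdriver: a straight grey housing 100 mm long and 36 x 36 mm square (stiff, grip anywhere on its flats), a short nose and bit at one end, a steel wire bail (hanging loop) at the other; 174 mm overall, about 0.36 kg. Origin on its axis at the middle of the housing; +x to the bail, +z out of the face with the start rocker, on top as it lies. It starts lying flat on the bench.
- bit_tip (a point): Tip of the driver's bit, 84 mm from the driver's origin toward -x. The nose (ring 23 mm across, then chuck and bit) is 34 mm long; the housing's square shoulder is at driver x = -50 mm.
- bail_inside (a point): Inner side of the bail's rounded crown, 84 mm from the driver's origin toward +x. The bail lies in the driver's x-z plane, wire 6 mm thick; its opening, which runs through along the driver's y, is 24 mm wide (z) and 34 mm high (from the housing's end at x = 50 mm).
- stand: The bench stand, fixed: plate 262 x 80 x 6 mm with the upright square dock at its front and a 21 mm column, 366 mm high, 140 mm behind the dock; a spring strut stands 38 mm behind the column. Origin on the bench under the dock's axis; +x from dock to column (away from the robot), z up.
- dock_mouth (a point): Centre of the dock's square opening, 72 mm above the bench: 39.5 mm wide for the 36 mm housing, sides along the stand's x and y, walls 6 mm, with a flared lip up to 82 mm high that helps it in (outside 62 mm wide).
- dock_seat (a point): Centre of the dock's inner ledge, 44 mm above the bench, on which the housing's shoulder stands when fully home; the nose then hangs free in the hole below, bit tip 10 mm over the bench, bail crown inside 178 mm. The bail's plane must lie along the stand's x (driver +z toward stand -x or +x) for the hook to enter.
- hook_lift (a joint): How far (m) the sprung carriage with the hook is drawn down the column: 0 at the top, stop at 0.095. Steady upward pull of about 6.5 to 8 N (damped), enough to lift the driver; it goes back up when let go. Drawn to the stop, the hook is at the right height to pass through the bail of a docked driver.
- hook_swing (a joint): Angle (rad) of the hook's arm about the column, light friction: 0 with the hook over the dock's axis, positive swung to the stand's +y side (robot's left), where it starts (0.45 to 0.8). The arm is 16 mm wide, its end 38 mm, 12 mm thick; it reaches 140 mm from the column axis.
- hook_seat (a point): Bottom of the hook's bend (middle of the 6 mm wire), 46 mm below the arm's middle and 140 mm from the column axis; 250 mm above the bench with the carriage at the top, 155 mm at the bottom stop. J hook 31 mm wide; its open upturned tip, 16 mm high, leads when the arm swings toward the stand's -y, so it enters the bail from the +y side.
- hook_knob (a point): Middle of the upright round black knob on top of the arm's end, straight above hook_seat: 23 mm thick, 32 mm high, from 12 to 44 mm above the arm's middle (point 30 mm above it, 76 mm above hook_seat). Pinch it from above to draw the hook down and swing it.
- angled_rest: Angled rest, fixed dark steel, 140 x 74 mm plate: holds the driver leaning back at 45 degrees, bit end low toward the robot, bail high and away, so that it can be taken again with the hand at another angle. A 24 mm wide spine carries the driver's face, two cheeks (40 mm apart) hold only its lowest 6 to 28 mm. Origin on the bench below the toe; +x the way it leans, z up.
- rest_toe (a point): Where the middle of the driver's shoulder (driver x = -50 mm) comes when it rests on the toe, 34 mm above the bench. From here the driver's axis rises at 45 degrees toward the rest's +x. The cheeks end 2 mm below the axis, so the housing's upper half stands clear.
- rest_mid (a point): Where the driver's origin comes when it lies in the rest: 50 mm up the 45 degree slope from rest_toe, on the driver's axis. The spine's surface is 18 mm below the axis, square to it, and ends 94 mm up the slope from rest_toe.
- magnifier_lamp: Bench magnifier lamp, fixed, an obstacle. In its own frame (z up, nearly in line with the world): round foot 252 mm across, 50 mm high, centred at x 58, y 335 mm; the arm leans up from the foot to an elbow at x 53, y 215 mm, 490 mm high, then runs down along x 15 to 90 mm to y -390 mm, 470 to 280 mm above the bench; head 250 mm across at x -75, y -345 mm, 230 to 310 mm high.
- solder_sucker: Bystander, leave it: desoldering pump, a tube 158 mm long and 20 mm thick, lying beyond the driver.
- insul_tape: Bystander, leave it: small black roll of tape, 62 mm across, 19 mm high.
- big_capacitor: Bystander, leave it: upright blue capacitor, 30 mm across, 44 mm high.

How it is judged:
On the way, in this order (a step that is already met when the one before it is completed fails the run):
1. the driver stands bit down, upright and fully home in the dock, and has been let go (horizontal distance between bit_tip and dock_seat below 0.007 m and z of bit_tip in the frame of stand below 0.015 m and angle between driver's own x axis and vertical below 0.12 rad and contact force between the fingers and driver below 0.2 N), for 0.2 s.
2. the hook has been drawn down and its bend is inside the bail of the docked driver (z of bit_tip in the frame of stand below 0.02 m and value of joint hook_lift above 0.06 m and horizontal distance between hook_seat and bail_inside below 0.01 m and x of hook_seat in the frame of driver between 0.05 and 0.084 m), for 0.1 s.
At the end, for the whole second after the job is handed in: The driver hangs by its bail in the bend of the hook (within 10 mm), upright within 0.2 rad and nearly still (under 0.05 m/s, 0.6 rad/s), the carriage back within 12 mm of its top and the bit tip at least 75 mm above the bench, clear over the dock (value of joint hook_lift below 0.012 m and distance between hook_seat and bail_inside below 0.01 m and x of hook_seat in the frame of driver below 0.086 m and z of bit_tip in the frame of stand above 0.075 m and angle between driver's own x axis and vertical below 0.2 rad and linear speed of driver below 0.05 m/s and angular speed of driver below 0.6 rad/s); the robot touches nothing.
It fails at once if one of the tools or supplies lying about is pushed away (30 mm) (distance of any of solder_sucker, insul_tape, big_capacitor from where it was at the start of the episode above 0.03 m).
It also fails if it takes over 72 s, if anything falls off the work surface, if the arm or the gripper's body presses on something with over 40 N, if the wrist force passes 120 N, or if a joint passes its speed limit or range.

### The arm

A 6-joint arm with a two-finger parallel gripper is mounted at the origin on a cart in front of the work surface, level with it; the furniture and walls round the work are solid. World frame = base frame: x ahead of the robot, y to its left, z up, the work surface at z = 0. Lengths are in m, angles in rad, forces in N, time in s.
With the tool pointing down it reaches from about 0.375 to 0.975 m from the base axis. Payload 3.8 kg.
Tool frame: the origin (TCP) lies midway between the tips of the shut fingers; the grasp point (between the pads) lies 19 mm behind it; z points along the fingers, y is the line along which they close (so a half turn about z gives the same grasp; the last joint's range is limited). The gripper opens to 85 mm and grips with 20 to 120 N. Pads are 22 mm wide; open, the fingers measure 114 mm over their backs; the gripper's body (76 mm by 85 mm) begins 54 mm behind the grasp point. The pads swing forward as they close: fully open they stand 13 mm farther back than shut.
Start: joints at [1.083, 0.264, 1.604, -0, 1.274, -0.037], TCP at [0.294, 0.608, 0.231] pointing down, gripper open.
Joint ranges: [-2.63, 2.63], [-0.94, 2.18], [0.31, 2.57], [-1.31, 4.45], [0, 2.66], [-2.55, 2.55]. Speed limits (rad/s): [2.57, 2.57, 3.14, 3.14, 3.14, 3.14].

### API

Orientations are given as a rotation vector (axis times angle).
In Python, from workcell import status, read_camera, workorder, masks_of gives the robot as it stands.
- The arm moves only by the tool drive_tool, never from a script. Its argument "rows" is a list of rows, each a list of 7 numbers: the turn, a rotation vector about the tool's x, y, z in degrees, then the shift along the tool's x, y, z in m, then the opening, from 0 (shut) to 1 (fully open). In form: [[ax, ay, az, tx, ty, tz, claw], ...]. A call has 1 to 8 rows; each row shifts and turns the commanded pose from where the row before left it, along the tool's axes as they then stand; what a row does not reach is not made up. A row lasts 1/12 s, in which the tool goes at most 41.7 mm and 7.16 degrees, less where a joint would pass 70% of its speed; a pose out of reach is approached as far as the arm can. A call is refused whole if a number of a shift passes 0.0417 or a number of a turn 7.16, either way. A call with a gripper value outside its range is refused whole. The fingers move at their own pace and stop on an object; "force" is the grip in N (left out, the last holds). Time passes only in rows, so rows that do not move let the fingers close. It gives the time, the measured TCP pose, the force, the opening and the grip force at its end, in the units of the state.
- status.read_state(): the state, without advancing time (a new reading comes with each control period).
- read_camera(name): name is "side" or "top" or "wrist"; returns a dict with "color" (400x640x3 uint8, red, green, blue), "intrinsics" (3x3 intrinsics, pixels), "D" ([k1, k2, p1, p2, k3] as OpenCV has them; the pictures are not rectified), "world_from_camera" (4x4, takes a point from camera to world coordinates); the wrist camera has in their place "mount" (4x4, takes a point from camera to tool coordinates, whose origin is the TCP and whose axes are the flange's). Camera axes: x right, y up, looking along -z (the intrinsics and any distortion apply to the point x, -y, -z); pixel columns grow to the right and rows downward; lengths in m; the calibration is good to about 2 mm. A picture is of the moment at which its call begins: read the wrist's pose just before it. There is no depth.
- workorder.finish_job(): hands the job in; it is judged then, once.
Trained networks look in a picture, given as the dict that the camera call returned (one of the last four; its "shot" number tells which), for a name from the list of things; names that differ only in an ending like _2 or _b are one class to them, and where a whole thing is asked for, a point or a joint stands for the part that bears it (a point fixed in the world has none). Each returns a list of dicts, best first, with "score" (0 to 1); they miss things now and then, are a little off and sometimes report something else, mostly with a low value. They report only what shows in the picture. A call takes as long as a camera call.
- masks_of(picture, name): "mask" (400x640 bool, what is visible of it) and "bbox" ([left, top, right, bottom] in pixels, round what is visible of it).
The state is a dict: "time": time; "q": joint angles; "joint_vel": joint speeds; "joint_torque": joint torques, N m; "tool_pos": TCP position; "tcp_rot": TCP orientation; "wrist_force": force on the tool from outside, world axes, zero at the start; "torque": the same for the moment, N m; "width": opening from 0.0 (shut) to 1.0 (fully open); "grip_force": force on a finger pad.
Only numpy, scipy, OpenCV 4.12 (cv2) and the standard library are available. Lean on these libraries where they do the work, as an engineer would, in place of code of your own. Each camera call takes 0.05 s, during which the arm holds its last target. There are 200 camera calls.

## Working session

There is one attempt and no reset: what is moved stays moved. The work goes in short steps, Python scripts to look and compute and a tool call to move; the robot and the scene stay as the last step left them, time stands still between calls to the robot, and variables do not carry over. Pictures are saved under pics/ and viewed, at most 10 in all, crops included, and the job is handed in when it is done.

Besides the shell and the picture viewer there is one more tool, called after "Emit:" by a JSON object that holds its "api" and its "payload", one argument or row to a line. drive_tool: Moves the arm, as the interface text tells. Its arguments: {"type":"object","properties":{"rows":{"type":"array"},"force":{"type":"number"}},"required":["rows"]}

```bash
ls; mkdir -p pics; cat > h.py <<'E'
import numpy as np, cv2, json
from scipy.spatial.transform import Rotation as R
from workcell import status, read_camera, workorder, masks_of
def cam(name):
    s=status.read_state(); p=read_camera(name)
    if 'world_from_camera' in p: T=np.array(p['world_from_camera'])
    else:
        W=np.eye(4); W[:3,:3]=R.from_rotvec(s['tcp_rot']).as_matrix(); W[:3,3]=s['tool_pos']; T=W@np.array(p['mount'])
    p['T']=T; return p
def ray(p,uv):
    uv=np.array(uv,float).reshape(-1,1,2)
    n=cv2.undistortPoints(uv,np.array(p['intrinsics']),np.array(p['D']))[:,0]
    d=np.c_[n[:,0],-n[:,1],-np.ones(len(n))]@p['T'][:3,:3].T
    return p['T'][:3,3],d
def onz(p,uv,z):
    o,d=ray(p,uv); return o+d*((z-o[2])/d[:,2])[:,None]
def proj(p,X):
    X=np.atleast_2d(X); c=(X-p['T'][:3,3])@p['T'][:3,:3]; c=c*[1,-1,-1]
    return cv2.projectPoints(c.reshape(-1,1,3),np.zeros(3),np.zeros(3),np.array(p['intrinsics']),np.array(p['D']))[0][:,0]
def save(p,f): cv2.imwrite('pics/'+f,p['color'][:,:,::-1])
def tri(*rays):
    A=0;b=0
    for o,d in rays:
        d=d/np.linalg.norm(d); M=np.eye(3)-np.outer(d,d); A=A+M; b=b+M@o
    return np.linalg.solve(A,b)
E
python3 - <<'E'
from h import *
s=status.read_state(); print({k:np.round(v,3).tolist() for k,v in s.items()})
names=["driver","stand","hook_lift","hook_knob","angled_rest","solder_sucker","insul_tape","big_capacitor","magnifier_lamp"]
for c in ["side","top","wrist"]:
    p=cam(c); save(p,c+'0.png'); print(c,p['T'].round(3).tolist(),np.array(p['intrinsics']).round(1).tolist())
    for n in names:
        r=masks_of(p,n)
        print(n,[(round(x['score'],2),[int(b) for b in x['bbox']]) for x in r[:2]])
        if r: np.save(f'm_{c}_{n}.npy',r[0]['mask'])
E
```

```text
pics
{'time': 0.0, 'q': [1.083, 0.265, 1.605, 0.0, 1.274, -0.037], 'joint_vel': [0.001, -0.001, -0.001, 0.001, 0.001, 0.0], 'joint_torque': [0.001, -51.51, -36.732, -0.0, 0.013, -0.0], 'tool_pos': [0.294, 0.607, 0.23], 'tcp_rot': [-0.702, -3.062, 0.003], 'wrist_force': [0.04, -0.267, -0.546], 'torque': [-0.013, 0.005, -0.019], 'grip_force': 0.0, 'width': 1.0}
side [[0.929, 0.148, -0.34, 0.06], [-0.371, 0.372, -0.851, -1.057], [0.0, 0.916, 0.4, 0.711], [0.0, 0.0, 0.0, 1.0]] [[398.3, 0.0, 316.2], [0.0, 398.3, 194.8], [0.0, 0.0, 1.0]]
driver [(0.81, [291, 256, 349, 270])]
stand [(0.74, [267, 129, 310, 149]), (0.59, [269, 115, 310, 216])]
hook_lift [(0.56, [268, 128, 309, 149])]
hook_knob [(0.8, [268, 124, 310, 149])]
angled_rest [(0.77, [343, 291, 401, 329])]
solder_sucker []
insul_tape []
big_capacitor [(0.79, [343, 324, 356, 347])]
magnifier_lamp [(0.73, [269, 131, 307, 139]), (0.5, [278, 232, 292, 244])]
top [[0.02, 0.998, -0.06, 0.387], [-1.0, 0.019, -0.004, 0.003], [-0.003, 0.061, 0.998, 1.819], [0.0, 0.0, 0.0, 1.0]] [[464.6, 0.0, 323.9], [0.0, 464.6, 191.5], [0.0, 0.0, 1.0]]
driver [(0.52, [336, 190, 357, 218])]
stand [(0.84, [185, 142, 256, 204]), (0.27, [391, 173, 428, 206])]
hook_lift [(0.7, [183, 143, 207, 200])]
hook_knob [(0.81, [192, 146, 208, 198])]
angled_rest [(0.69, [392, 170, 425, 210])]
solder_sucker [(0.55, [348, 165, 373, 174])]
insul_tape []
big_capacitor [(0.43, [422, 217, 435, 223])]
magnifier_lamp [(0.68, [423, 216, 434, 223])]
wrist [[0.436, -0.86, -0.266, 0.226], [0.9, 0.417, 0.129, 0.64], [0.0, -0.295, 0.955, 0.373], [0.0, 0.0, 0.0, 1.0]] [[354.0, 0.0, 327.0], [0.0, 354.0, 201.9], [0.0, 0.0, 1.0]]
driver []
stand [(0.69, [223, 373, 261, 390])]
hook_lift []
hook_knob []
angled_rest []
solder_sucker []
insul_tape []
big_capacitor []
magnifier_lamp []
```

View pics/side0.png

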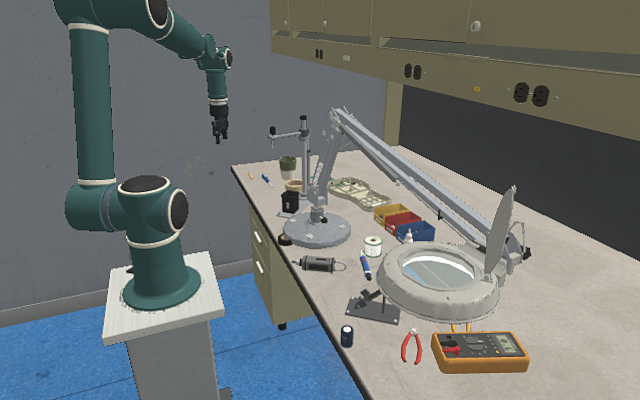

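View pics/top0.png

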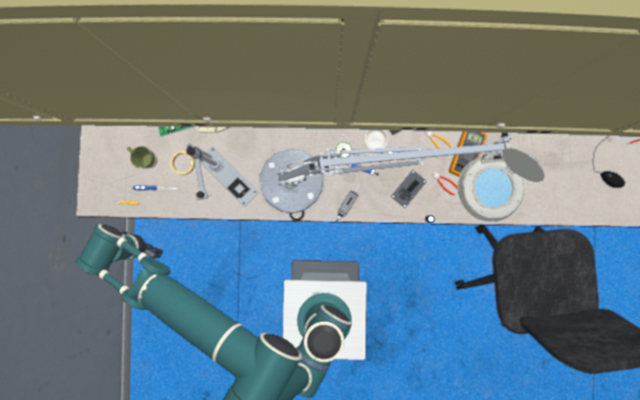

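The side view shows the driver at about (318,264) with its bail to the right, the rest at (372,310), and the stand far left with its hook at (285,135). The top view shows the driver at (347,204), the rest at (408,188), the dock at (238,187), the column at (193,152), and the lamp arm running from (320,165) to (505,147). Next I'll get rough positions.

```bash
python3 - <<'E'
from h import *
t=cam("top"); s=cam("side")
def P(uv,z,p=t): return onz(p,uv,z).round(3).tolist()
print('driver',P([(340,216),(347,204),(355,192)],.018))
print('dock',P([(238,187)],.082),'column top',P([(193,152)],.366),'knob',P([(201,194)],.33))
print('foot',P([(292,182)],.05),'arm elbow',P([(320,162)],.48),'arm end',P([(505,147)],.28))
print('rest',P([(408,188)],.02),'tape',P([(297,214)],.02),'cap',P([(430,218)],.044))
print('side driver',P([(291,263),(320,264),(349,266)],.018,s), 'cap',P([(347,328)],.044,s),'rest',P([(372,316)],.006,s))
print('bench front',P([(150,217),(600,224)],0))
for n in ['driver','angled_rest','stand','solder_sucker']:
    m=np.load(f'm_top_{n}.npy').astype('uint8'); c=max(cv2.findContours(m,0,2)[0],key=cv2.contourArea); print(n,m.sum(),cv2.minAreaRect(c),P(cv2.boxPoints(cv2.minAreaRect(c)),.018))
E
```

```text
driver [[0.403, -0.054, 0.018], [0.45, -0.08, 0.018], [0.497, -0.11, 0.018]]
dock [[0.503, 0.333, 0.082]] column top [[0.593, 0.426, 0.366]] knob [[0.462, 0.406, 0.33]]
foot [[0.528, 0.133, 0.05]] arm elbow [[0.554, 0.021, 0.48]] arm end [[0.643, -0.598, 0.28]]
rest [[0.516, -0.316, 0.02]] tape [[0.407, 0.113, 0.02]] cap [[0.401, -0.397, 0.044]]
side driver [[0.378, -0.048, 0.018], [0.46, -0.087, 0.018], [0.539, -0.131, 0.018]] cap [[0.402, -0.398, 0.044]] rest [[0.502, -0.345, 0.006]]
bench front [[0.383, 0.696, 0.0], [0.389, -1.097, 0.0]]
driver 276 ((345.10003662109375, 204.80001831054688), (9.838699340820312, 32.64659118652344), 26.56505012512207) [[0.397, -0.028, 0.018], [0.512, -0.083, 0.018], [0.495, -0.117, 0.018], [0.381, -0.063, 0.018]]
angled_rest 620 ((408.4085998535156, 188.15345764160156), (18.673603057861328, 34.704715728759766), 40.23636245727539) [[0.486, -0.247, 0.018], [0.592, -0.333, 0.018], [0.545, -0.39, 0.018], [0.441, -0.303, 0.018]]
stand 1929 ((221.2503662109375, 175.0966339111328), (74.85911560058594, 54.51279067993164), 6.483074188232422) [[0.46, 0.569, 0.018], [0.674, 0.553, 0.018], [0.645, 0.257, 0.018], [0.433, 0.275, 0.018]]
solder_sucker 48 ((353.5, 165.0), (2.0, 9.0), 90.0) [[0.606, -0.085, 0.018], [0.606, -0.12, 0.018], [0.599, -0.12, 0.018], [0.598, -0.085, 0.018]]
```

```bash
cat >> h.py <<'E'
def pose(pitch,yaw,flip=0):
    """tool rotation: tool z points 'pitch' deg from down toward heading yaw; closing axis y horizontal = yaw-90 (camera on far/top side)"""
    c=np.radians
    y=np.array([np.sin(c(yaw)),-np.cos(c(yaw)),0]); h=np.array([np.cos(c(yaw)),np.sin(c(yaw)),0])
    z=np.sin(c(pitch))*h-np.cos(c(pitch))*np.array([0,0,1]); x=np.cross(y,z)
    return R.from_matrix(np.c_[x,y,z]) if not flip else R.from_matrix(np.c_[-x,-y,z])
def plan(p1,R1,claw,start=None,vmax=.040,amax=7.0,nmin=1):
    if start is None:
        s=status.read_state(); p0,R0=np.array(s['tool_pos']),R.from_rotvec(s['tcp_rot'])
    else: p0,R0=start
    p1=np.array(p1); D=(R0.inv()*R1).as_rotvec()
    n=max(nmin,int(np.ceil(np.linalg.norm(p1-p0)/vmax)),int(np.ceil(np.degrees(np.linalg.norm(D))/amax)))
    rows=[]
    for i in range(n):
        Ri=R0*R.from_rotvec(D*i/n); t=Ri.inv().apply((p1-p0)/n); a=np.degrees(D/n)
        rows.append([round(float(v),1) for v in a]+[round(float(v),4) for v in t]+[claw])
    for k in range(0,n,8): print(json.dumps(rows[k:k+8]))
    return p1,R1
def st():
    s=status.read_state(); r=R.from_rotvec(s['tcp_rot']).as_matrix()
    print('t',round(s['time'],2),'p',np.round(s['tool_pos'],4),'z',r[:,2].round(3),'y',r[:,1].round(3),'q',np.round(s['q'],3),'F',np.round(s['wrist_force'],1),'w',round(s['width'],3),'g',round(s['grip_force'],1))
E
python3 - <<'E'
from h import *
st(); plan([.41,-.07,.21],pose(0,-28),1,amax=7.1)
E
```

```text
t 1.6 p [0.2941 0.6075 0.2313] z [-0. -0. -1.] y [ 0.436  0.9   -0.   ] q [ 1.083  0.264  1.604  0.     1.274 -0.037] F [-0.2 -0.5 -0.5] w 1.003 g 0.0
[[0.0, -0.0, -6.8, -0.0154, -0.0215, 0.0008, 1], [0.0, -0.0, -6.8, -0.0127, -0.0232, 0.0008, 1], [0.0, -0.0, -6.8, -0.0098, -0.0245, 0.0008, 1], [0.0, -0.0, -6.8, -0.0069, -0.0255, 0.0008, 1], [0.0, -0.0, -6.8, -0.0038, -0.0262, 0.0008, 1], [0.0, -0.0, -6.8, -0.0006, -0.0264, 0.0008, 1], [0.0, -0.0, -6.8, 0.0025, -0.0263, 0.0008, 1], [0.0, -0.0, -6.8, 0.0056, -0.0258, 0.0008, 1]]
[[0.0, -0.0, -6.8, 0.0087, -0.025, 0.0008, 1], [0.0, -0.0, -6.8, 0.0116, -0.0238, 0.0008, 1], [0.0, -0.0, -6.8, 0.0143, -0.0222, 0.0008, 1], [0.0, -0.0, -6.8, 0.0169, -0.0203, 0.0008, 1], [0.0, -0.0, -6.8, 0.0192, -0.0182, 0.0008, 1], [0.0, -0.0, -6.8, 0.0212, -0.0158, 0.0008, 1], [0.0, -0.0, -6.8, 0.0229, -0.0131, 0.0008, 1], [0.0, -0.0, -6.8, 0.0243, -0.0103, 0.0008, 1]]
[[0.0, -0.0, -6.8, 0.0254, -0.0073, 0.0008, 1], [0.0, -0.0, -6.8, 0.0261, -0.0043, 0.0008, 1], [0.0, -0.0, -6.8, 0.0264, -0.0011, 0.0008, 1], [0.0, -0.0, -6.8, 0.0264, 0.002, 0.0008, 1], [0.0, -0.0, -6.8, 0.0259, 0.0052, 0.0008, 1], [0.0, -0.0, -6.8, 0.0251, 0.0082, 0.0008, 1], [0.0, -0.0, -6.8, 0.024, 0.0111, 0.0008, 1], [0.0, -0.0, -6.8, 0.0225, 0.0139, 0.0008, 1]]
[[0.0, -0.0, -6.8, 0.0207, 0.0165, 0.0008, 1], [0.0, -0.0, -6.8, 0.0185, 0.0188, 0.0008, 1]]
```

```bash
python3 - <<'E'
from h import *
a=plan([.35,.26,.22],pose(0,63),1,amax=7.1)
plan([.41,-.07,.21],pose(0,-28),1,start=a,amax=7.1)
E
```

```text
[[-0.0, 0.0, 7.0, -0.0155, -0.0222, 0.0009, 1], [-0.0, 0.0, 7.0, -0.0181, -0.0201, 0.0009, 1], [-0.0, 0.0, 7.0, -0.0204, -0.0178, 0.0009, 1], [-0.0, 0.0, 7.0, -0.0225, -0.0151, 0.0009, 1], [-0.0, 0.0, 7.0, -0.0241, -0.0123, 0.0009, 1], [-0.0, 0.0, 7.0, -0.0255, -0.0092, 0.0009, 1], [-0.0, 0.0, 7.0, -0.0264, -0.0061, 0.0009, 1], [-0.0, 0.0, 7.0, -0.0269, -0.0028, 0.0009, 1]]
[[-0.0, 0.0, 7.0, -0.0271, 0.0005, 0.0009, 1], [-0.0, 0.0, 7.0, -0.0268, 0.0038, 0.0009, 1], [-0.0, 0.0, 7.0, -0.0261, 0.0071, 0.0009, 1], [-0.0, 0.0, 7.0, -0.0251, 0.0102, 0.0009, 1], [-0.0, 0.0, 7.0, -0.0237, 0.0132, 0.0009, 1]]
[[0.0, 0.0, 7.0, -0.0205, 0.0156, 0.0008, 1], [0.0, 0.0, 7.0, -0.0185, 0.018, 0.0008, 1], [0.0, 0.0, 7.0, -0.0161, 0.0201, 0.0008, 1], [0.0, 0.0, 7.0, -0.0136, 0.022, 0.0008, 1], [0.0, 0.0, 7.0, -0.0108, 0.0234, 0.0008, 1], [0.0, 0.0, 7.0, -0.0078, 0.0246, 0.0008, 1], [0.0, 0.0, 7.0, -0.0048, 0.0254, 0.0008, 1], [0.0, 0.0, 7.0, -0.0017, 0.0257, 0.0008, 1]]
[[0.0, 0.0, 7.0, 0.0015, 0.0258, 0.0008, 1], [0.0, 0.0, 7.0, 0.0046, 0.0254, 0.0008, 1], [0.0, 0.0, 7.0, 0.0077, 0.0246, 0.0008, 1], [0.0, 0.0, 7.0, 0.0106, 0.0235, 0.0008, 1], [0.0, 0.0, 7.0, 0.0134, 0.022, 0.0008, 1]]
```

Emit:
{"api": "drive_tool", "payload": {
  "rows": [
    [0, 0, 7, -0.0155, -0.0222, 0.001, 1],
    [0, 0, 7, -0.018, -0.02, 0.001, 1],
    [0, 0, 7, -0.0204, -0.0178, 0.001, 1],
    [0, 0, 7, -0.0225, -0.015, 0.001, 1],
    [0, 0, 7, -0.024, -0.0123, 0.001, 1],
    [0, 0, 7, -0.0255, -0.009, 0.001, 1],
    [0, 0, 7, -0.0264, -0.006, 0.001, 1],
    [0, 0, 7, -0.027, -0.003, 0.001, 1]
  ]
}}

```text
time: 2.27
tool_pos: [0.3288, 0.3928, 0.2234]
tcp_rot: [2.064, 2.368, 0.001]
wrist_force: [-0.1, 0.4, -0.1]
width: 1.004
grip_force: 0.0
```

Emit:
{"api": "drive_tool", "payload": {
  "rows": [
    [0, 0, 7, -0.027, 0.0005, 0.001, 1],
    [0, 0, 7, -0.0268, 0.0038, 0.001, 1],
    [0, 0, 7, -0.026, 0.007, 0.001, 1],
    [0, 0, 7, -0.025, 0.01, 0.001, 1],
    [0, 0, 7, -0.0237, 0.0132, 0.001, 1],
    [0, 0, 7, -0.0205, 0.0156, 0.001, 1],
    [0, 0, 7, -0.0185, 0.018, 0.001, 1],
    [0, 0, 7, -0.016, 0.02, 0.001, 1]
  ]
}}

```text
time: 2.93
tool_pos: [0.3644, 0.1836, 0.2155]
tcp_rot: [2.934, 1.122, 0.001]
wrist_force: [0.8, -0.1, -0.3]
width: 1.001
grip_force: 0.0
```

Emit:
{"api": "drive_tool", "payload": {
  "rows": [
    [0, 0, 7, -0.0136, 0.022, 0.001, 1],
    [0, 0, 7, -0.0108, 0.0234, 0.001, 1],
    [0, 0, 7, -0.0078, 0.0246, 0.001, 1],
    [0, 0, 7, -0.0048, 0.0254, 0.001, 1],
    [0, 0, 7, -0.0017, 0.0257, 0.001, 1],
    [0, 0, 7, 0.0015, 0.0258, 0.001, 1],
    [0, 0, 7, 0.0046, 0.0254, 0.001, 1],
    [0, 0, 7, 0.0077, 0.0246, 0.001, 1]
  ]
}}

```text
time: 3.6
tool_pos: [0.4019, -0.0196, 0.2076]
tcp_rot: [-3.118, 0.388, -0.002]
wrist_force: [0.3, 0.1, -0.9]
width: 1.007
grip_force: 0.0
```

Emit:
{"api": "drive_tool", "payload": {
  "rows": [
    [0, 0, 7, 0.0106, 0.0235, 0.001, 1],
    [0, 0, 7, 0.0134, 0.022, 0.001, 1],
    [0, 0, 0, 0, 0, 0, 1]
  ]
}}

```text
time: 3.85
tool_pos: [0.412, -0.0724, 0.2056]
tcp_rot: [3.045, -0.767, 0.003]
wrist_force: [-0.7, 0.1, 0.6]
width: 1.002
grip_force: 0.0
```

```bash
python3 - <<'E'
from h import *
st(); p=cam('wrist'); save(p,'w1.png'); print(p['T'].round(3).tolist())
for n in ['driver','angled_rest']:
    r=masks_of(p,n)
    for x in r[:2]:
        m=x['mask'].astype('uint8'); c=max(cv2.findContours(m,0,2)[0],key=cv2.contourArea); b=cv2.boxPoints(cv2.minAreaRect(c))
        print(n,round(x['score'],2),b.round(0).tolist(),onz(p,b,.036).round(3).tolist())
import pickle; pickle.dump(p,open('w1.pkl','wb'))
E
```

```text
t 3.85 p [ 0.412  -0.0724  0.2056] z [ 0.001 -0.002 -1.   ] y [-0.474 -0.881  0.001] q [-2.320e-01 -2.240e-01  2.149e+00 -2.000e-03  1.215e+00  1.833e+00] F [-0.7  0.1  0.6] w 1.002 g 0.0
[[-0.474, 0.841, 0.259, 0.478], [-0.88, -0.454, -0.138, -0.108], [0.001, -0.294, 0.956, 0.348], [0.0, 0.0, 0.0, 1.0]]
driver 0.64 [[290.0, 217.0], [297.0, 25.0], [338.0, 27.0], [331.0, 219.0]] [[0.397, -0.025, 0.036], [0.536, -0.112, 0.036], [0.52, -0.141, 0.036], [0.377, -0.059, 0.036]]
angled_rest 0.7 [[463.0, 0.0], [549.0, 0.0], [549.0, 25.0], [463.0, 25.0]] [[0.49, -0.238, 0.036], [0.459, -0.3, 0.036], [0.441, -0.294, 0.036], [0.473, -0.231, 0.036]]
```

View pics/w1.png

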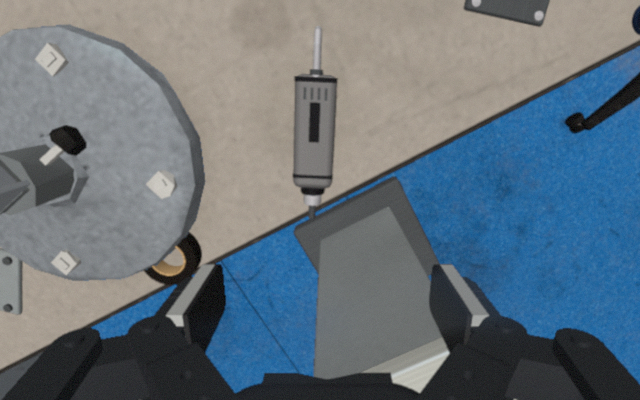

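The wrist view shows the driver with its bail end at (318,28), the housing from (316,78) to (313,186) and the bit tip at (312,216). The tape is at (172,258) and the lamp foot is on the left.

```bash
python3 - <<'E'
from h import *
import pickle; p=pickle.load(open('w1.pkl','rb'))
a=onz(p,[(318,27),(312,217)],.018); b=onz(p,[(316,77),(313,187)],.036)
for q in (a,b):
    d=q[0]-q[1]; print(q.round(4).tolist(), np.linalg.norm(d), np.degrees(np.arctan2(d[1],d[0])))
d=(a[0]-a[1]); d/=np.linalg.norm(d); print('origin est',(a[1]+.084*d).round(4),(a[0]-.09*d).round(4),b.mean(0).round(4))
E
```

```text
[[0.5299, -0.1279, 0.018], [0.3822, -0.0402, 0.018]] 0.1717509372756567 -30.687371859233593
[[0.4942, -0.1069, 0.036], [0.4124, -0.0588, 0.036]] 0.0949505375844983 -30.450372378337963
origin est [ 0.4545 -0.0831  0.018 ] [ 0.4525 -0.082   0.018 ] [ 0.4533 -0.0829  0.036 ]
```

```bash
python3 - <<'E'
from h import *
a=plan([.4587,-.0861,.09],pose(0,-30.6),1)
plan([.4587,-.0861,.006],pose(0,-30.6),1,start=a,vmax=.021)
E
```

```text
[[-0.0, 0.0, 0.7, 0.0126, -0.0017, 0.0288, 1], [-0.0, 0.0, 0.7, 0.0125, -0.0019, 0.0288, 1], [-0.0, 0.0, 0.7, 0.0125, -0.002, 0.0288, 1], [-0.0, 0.0, 0.7, 0.0125, -0.0022, 0.0288, 1]]
[[0.0, 0.0, 0.0, 0.0, 0.0, 0.021, 1], [0.0, 0.0, 0.0, 0.0, 0.0, 0.021, 1], [0.0, 0.0, 0.0, 0.0, 0.0, 0.021, 1], [0.0, 0.0, 0.0, 0.0, 0.0, 0.021, 1]]
```

Emit:
{"api": "drive_tool", "payload": {
  "rows": [
    [0, 0, 0.7, 0.0125, -0.0019, 0.029, 1],
    [0, 0, 0.7, 0.0125, -0.0019, 0.029, 1],
    [0, 0, 0.7, 0.0125, -0.002, 0.029, 1],
    [0, 0, 0.7, 0.0125, -0.002, 0.029, 1],
    [0, 0, 0, 0, 0, 0.021, 1],
    [0, 0, 0, 0, 0, 0.021, 1],
    [0, 0, 0, 0, 0, 0.021, 1],
    [0, 0, 0, 0, 0, 0.0205, 1]
  ]
}}

```text
time: 4.67
tool_pos: [0.4587, -0.0848, 0.0049]
tcp_rot: [-3.031, 0.825, 0.0]
wrist_force: [0.4, -0.4, -0.4]
width: 0.999
grip_force: 0.0
```

Emit:
{"api": "drive_tool", "payload": {
  "rows": [
    [0, 0, 0, 0, 0, 0, 1],
    [0, 0, 0, 0, 0, 0, 0.2],
    [0, 0, 0, 0, 0, 0, 0.2],
    [0, 0, 0, 0, 0, 0, 0.2],
    [0, 0, 0, 0, 0, 0, 0.2],
    [0, 0, 0, 0, 0, 0, 0.2]
  ],
  "force": 60
}}

```text
time: 5.17
tool_pos: [0.4606, -0.0864, 0.0077]
tcp_rot: [-3.03, 0.83, -0.006]
wrist_force: [-0.1, 0.6, 5.1]
width: 0.411
grip_force: 62.1
```

```bash
python3 - <<'E'
from h import *
st()
s=status.read_state(); a=(np.array(s['tool_pos']),R.from_rotvec(s['tcp_rot']))
a=plan(a[0]+[-.01,0,.11],pose(10,-30.6),.2,start=a,vmax=.03)
plan([.475,-.15,.20],pose(45,-39),.2,start=a,nmin=6)
E
```

```text
t 5.17 p [ 0.4606 -0.0864  0.0077] z [ 0.004 -0.001 -1.   ] y [-0.51  -0.86  -0.001] q [-0.239  0.136  2.226  0.     0.776  1.866] F [-0.1  0.6  5.1] w 0.411 g 62.1
[[-0.0, 2.4, -0.0, -0.0021, 0.0012, -0.0275, 0.2], [-0.0, 2.4, -0.0, -0.0009, 0.0012, -0.0276, 0.2], [-0.0, 2.4, -0.0, 0.0003, 0.0013, -0.0276, 0.2], [-0.0, 2.4, -0.0, 0.0015, 0.0013, -0.0275, 0.2]]
[[-0.7, 5.8, 1.3, 0.0111, 0.007, -0.012, 0.2], [-0.7, 5.8, 1.3, 0.0124, 0.0069, -0.0107, 0.2], [-0.7, 5.8, 1.3, 0.0136, 0.0067, -0.0093, 0.2], [-0.7, 5.8, 1.3, 0.0146, 0.0065, -0.0078, 0.2], [-0.7, 5.8, 1.3, 0.0155, 0.0063, -0.0062, 0.2], [-0.7, 5.8, 1.3, 0.0162, 0.006, -0.0045, 0.2]]
```

Emit:
{"api": "drive_tool", "payload": {
  "rows": [
    [0, 2.4, 0, -0.002, 0.0012, -0.0275, 0.2],
    [0, 2.4, 0, -0.001, 0.0012, -0.0275, 0.2],
    [0, 2.4, 0, 0.0003, 0.0013, -0.0275, 0.2],
    [0, 2.4, 0, 0.0015, 0.0013, -0.0275, 0.2],
    [-0.7, 5.8, 1.3, 0.0111, 0.007, -0.012, 0.2],
    [-0.7, 5.8, 1.3, 0.0124, 0.007, -0.0107, 0.2],
    [-0.7, 5.8, 1.3, 0.0136, 0.0067, -0.0093, 0.2],
    [-0.7, 5.8, 1.3, 0.0146, 0.0065, -0.0078, 0.2]
  ]
}}

```text
time: 5.83
tool_pos: [0.4652, -0.1293, 0.1714]
tcp_rot: [2.7, -0.887, 0.798]
wrist_force: [0.1, -1.0, -3.5]
width: 0.413
grip_force: 61.5
```

Emit:
{"api": "drive_tool", "payload": {
  "rows": [
    [-0.7, 5.8, 1.3, 0.0155, 0.0063, -0.0062, 0.2],
    [-0.7, 5.8, 1.3, 0.0162, 0.006, -0.0045, 0.2],
    [0, 0, 0, 0, 0, 0, 0.2]
  ]
}}

```text
time: 6.08
tool_pos: [0.4639, -0.1677, 0.2095]
tcp_rot: [2.571, -0.889, 1.027]
wrist_force: [0.6, -0.3, -3.4]
width: 0.413
grip_force: 61.8
```

```bash
python3 - <<'E'
from h import *
st(); p=cam('wrist'); save(p,'w2.png')
import pickle; pickle.dump(p,open('w2.pkl','wb'))
s=status.read_state(); q=s['q']; print('r,z',np.hypot(*s['tool_pos'][:2]))
from scipy.optimize import least_squares
D=[(.264,1.604,1.274,.675,.2313),(-.224,2.149,1.215,.4183,.2056),(.136,2.226,.776,.4686,.0077),(q[1],q[2],q[4],np.hypot(*s['tool_pos'][:2]),s['tool_pos'][2])]
def f(v):
    a,b,c,z0,r0=v; o=[]
    for q2,q3,q5,r,z in D: o+=[r0+a*np.sin(q2)+b*np.sin(q2+q3)+c*np.sin(q2+q3+q5)-r, z0+a*np.cos(q2)+b*np.cos(q2+q3)+c*np.cos(q2+q3+q5)-z]
    return o
r=least_squares(f,[.5,.5,.25,.3,0]); print(r.x.round(4),np.array(r.fun).round(4))
E
```

```text
t 6.08 p [ 0.4639 -0.1677  0.2095] z [ 0.545 -0.418 -0.727] y [-0.615 -0.788 -0.008] q [-0.172 -0.482  2.494 -0.677  0.534  2.551] F [ 0.6 -0.3 -3.4] w 0.413 g 61.8
r,z 0.49333486303379404
[ 0.5221  0.569   0.4124  0.3129 -0.0049] [ 0.0003  0.0066 -0.0048  0.0066 -0.0012  0.0054  0.0057 -0.0185]
```

View pics/w2.png

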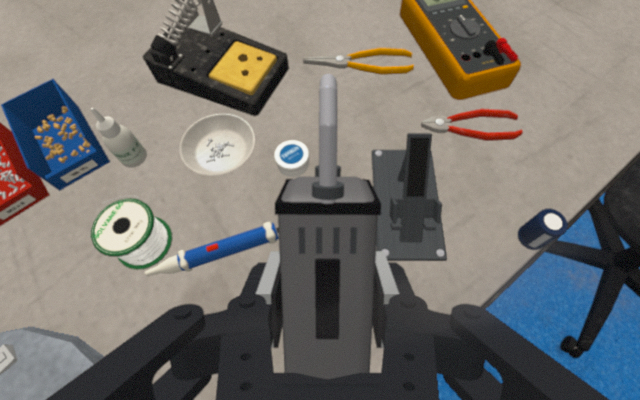

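The driver is held with its bail up, and the tool has ended near the q6 limit. The rest is at right: plate from about (373,151) to (447,259), spine top at (418,138), cheeks near (400,210) and (430,215). I'll zoom in on it.

```bash
python3 - <<'E'
from h import *
import pickle; p=pickle.load(open('w2.pkl','rb'))
c=p['color'][125:270,360:460,::-1]; c=cv2.resize(c,None,fx=4,fy=4,interpolation=cv2.INTER_CUBIC); c=cv2.convertScaleAbs(c,alpha=1.8,beta=10); cv2.imwrite('pics/w2c.png',c)
from scipy.optimize import least_squares
# full model
D=[([1.083,.264,1.604,0,1.274],[.2941,.6075,.2313],[0,0,-1]),([-.232,-.224,2.149,0,1.215],[.412,-.0724,.2056],[.001,-.002,-1]),([-.239,.136,2.226,0,.776],[.4606,-.0864,.0077],[.004,-.001,-1]),([-.172,-.482,2.494,-.677,.534],[.4639,-.1677,.2095],[.545,-.418,-.727])]
def f(v):
    a,b,c,z0,r0=v;o=[]
    for q,P,t in D:
        W=np.array(P)-c*np.array(t); r=r0+a*np.sin(q[1])+b*np.sin(q[1]+q[2])
        o+=list(np.array([r*np.cos(q[0]),r*np.sin(q[0]),z0+a*np.cos(q[1])+b*np.cos(q[1]+q[2])])-W)
    return o
r=least_squares(f,[.5,.5,.25,.3,0]); print(r.x.round(4),np.array(r.fun).round(4))
E
```

```text
[0.4856 0.5647 0.3137 0.2434 0.0041] [ 0.0203 -0.015   0.0018  0.0028 -0.0261  0.0017 -0.0057 -0.0244  0.0015
 -0.0076 -0.013  -0.005 ]
```

View pics/w2c.png

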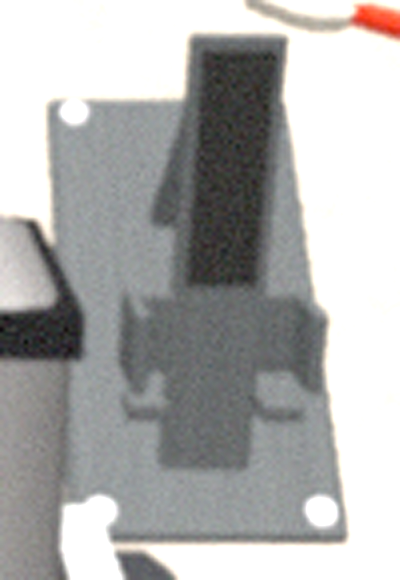

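```bash
cat >> h.py <<'E'
from scipy.optimize import least_squares
def restfit(p):
    px=np.array([(407.5,134.5),(432,134.5),(372.5,150.5),(446.3,258.8)])
    def f(v,full=False):
        x,y,w,ox=v; c,s=np.cos(w),np.sin(w)
        L=np.array([[.0792,.012,.0878],[.0792,-.012,.0878],[ox+.07,.037,.006],[ox-.07,-.037,.006]])
        Wd=np.c_[x+c*L[:,0]-s*L[:,1],y+s*L[:,0]+c*L[:,1],L[:,2]]
        return (proj(p,Wd)-px).ravel()
    r=least_squares(f,[.48,-.29,-.7,.03]); return r
D=[([1.083,.264,1.604,0,1.274,-.037],[.2941,.6075,.2313],[0,0,-1]),([-.232,-.224,2.149,0,1.215,1.833],[.412,-.0724,.2056],[.001,-.002,-1]),([-.239,.136,2.226,0,.776,1.866],[.4606,-.0864,.0077],[.004,-.001,-1]),([-.172,-.482,2.494,-.677,.534,2.551],[.4639,-.1677,.2095],[.545,-.418,-.727])]
def W_of(v,q):
    a,b,c,z0,r0,l=v; r=r0+a*np.sin(q[1])+b*np.sin(q[1]+q[2])
    return np.array([r*np.cos(q[0])-l*np.sin(q[0]),r*np.sin(q[0])+l*np.cos(q[0]),z0+a*np.cos(q[1])+b*np.cos(q[1]+q[2])])
def fitarm():
    return least_squares(lambda v:np.concatenate([W_of(v,q)-(np.array(P)-v[2]*np.array(t)) for q,P,t in D]),[.5,.5,.25,.3,0,.02])
def toolR(q):
    # forearm frame: z along forearm; q4 roll, q5 bend, q6 roll
    return R.from_euler('z',q[0])*R.from_euler('y',q[1]+q[2])*R.from_euler('z',q[3])*R.from_euler('y',q[4])*R.from_euler('z',q[5])
E
python3 - <<'E'
from h import *
import pickle; p=pickle.load(open('w2.pkl','rb'))
r=restfit(p); print('rest x,y,yaw,ox',r.x.round(4),np.degrees(r.x[2]),'res px',r.fun.round(1))
r=fitarm(); print(r.x.round(4),r.fun.round(4))
for q,P,t in D: print(toolR(q).as_matrix().round(3).tolist(),t)
E
```

```text
rest x,y,yaw,ox [ 0.4779 -0.2897 -0.6795  0.0495] -38.931443511087984 res px [ 0.  -0.2  0.4  0.1 -1.4 -2.2  0.7  1.6]
[ 5.113e-01  5.662e-01  3.472e-01  2.508e-01 -5.000e-04  2.490e-02] [-0.0001 -0.0002  0.     -0.0001  0.0001  0.0001  0.0003 -0.0003 -0.0002
  0.      0.0001  0.0001]
[[-0.436, -0.9, -0.0], [-0.9, 0.436, -0.0], [0.0, 0.0, -1.0]] [0, 0, -1]
[[0.474, 0.88, 0.002], [0.88, -0.474, -0.0], [0.0, 0.002, -1.0]] [0.001, -0.002, -1]
[[0.509, 0.861, 0.003], [0.861, -0.509, -0.001], [0.001, 0.003, -1.0]] [0.004, -0.001, -1]
[[0.615, 0.569, 0.545], [0.788, -0.451, -0.418], [0.008, 0.687, -0.726]] [0.545, -0.418, -0.727]
```

```bash
cat >> h.py <<'E'
V=np.array([.5113,.5662,.3472,.2508,-.0005,.0249])
LO=np.array([-2.63,-.94,.31,-1.31,0,-2.55]);HI=np.array([2.63,2.18,2.57,4.45,2.66,2.55])
def fk(q):
    M=toolR(q)*R.from_euler('z',np.pi/2); return W_of(V,q)+V[2]*M.as_matrix()[:,2],M
def ik(P,M,q0):
    def f(q):
        p,m=fk(q); return np.r_[(p-P)*10,(M.inv()*m).as_rotvec()]
    r=least_squares(f,np.clip(q0,LO+.01,HI-.01),bounds=(LO-.3,HI+.3)); return r.x.round(3),round(float(np.abs(r.fun).max()),4), bool(((r.x>LO+.03)&(r.x<HI-.03)).all())
E
python3 - <<'E'
from h import *
s=status.read_state(); q=np.array(s['q']); p,m=fk(q); print(np.abs(p-s['tool_pos']).max(),(m.inv()*R.from_rotvec(s['tcp_rot'])).magnitude())
q=np.array([-.3,-.2,2.4,-.1,.5,1.7])
for off in (0,.08): 
  for pi in (45,40): print('rest place',off,pi,ik(np.array([.5155,-.3202,.0676+off]),pose(pi,-38.9),q))
print('pre',ik(np.array([.42,-.25,.25]),pose(45,-38.9),q))
h=np.array([.778,-.628,0])
g=np.array([.478,-.29,.034])+.053*h+[0,0,.053]
for pi in (-15,0,10): print('regrip',pi,ik(g+[0,0,-.012],pose(pi,-38.9),q))
qd=np.array([.6,.1,2.,.2,.5,1.3])
for yaw in (44,48,52):
  for pi in (30,45,55): print('dock',yaw,pi,ik(np.array([.51,.345,.11]),pose(pi,yaw),qd),ik(np.array([.51,.345,.20]),pose(pi,yaw),qd))
E
```

```text
0.0001449785666221559 2.5514002453611344e-16
rest place 0 45 (array([-0.541,  0.037,  2.449,  0.665, -0.158,  1.009]), 0.0, False)
rest place 0 40 (array([-0.552,  0.03 ,  2.393, -1.183,  0.084,  2.85 ]), 0.0081, False)
rest place 0.08 45 (array([-0.541, -0.136,  2.406, -0.819,  0.133,  2.483]), 0.0, True)
rest place 0.08 40 (array([-0.549, -0.124,  2.349, -0.361,  0.237,  2.022]), 0.0, True)
pre (array([-0.497, -0.605,  2.492, -0.274,  0.494,  1.942]), 0.0, True)
regrip -15 (array([-0.608,  0.448,  1.684,  0.019,  1.271,  1.634]), 0.0, True)
regrip 0 (array([-0.598,  0.285,  1.884, -0.   ,  0.972,  1.652]), 0.0, True)
regrip 10 (array([-0.589,  0.189,  2.017, -0.023,  0.762,  1.676]), 0.0, True)
dock 44 30 (array([0.472, 0.003, 2.237, 0.365, 0.422, 0.977]), 0.0, True) (array([ 0.472, -0.115,  2.159,  0.258,  0.609,  1.099]), 0.0, True)
dock 44 45 (array([ 0.416, -0.036,  2.407,  1.504,  0.247, -0.185]), 0.0, True) (array([ 0.416, -0.197,  2.34 ,  0.804,  0.345,  0.543]), 0.0, True)
dock 44 55 (array([ 3.760e-01, -2.000e-03,  2.500e+00,  2.267e+00,  4.200e-01,
       -9.740e-01]), 0.
[... 259 characters left out ...]
396,  1.45 ,  0.324, -0.213]), 0.0, True) (array([ 0.374, -0.184,  2.33 ,  0.903,  0.414,  0.371]), 0.0, True)
dock 48 55 (array([ 0.324,  0.012,  2.486,  2.083,  0.48 , -0.878]), 0.0, True) (array([ 0.324, -0.189,  2.435,  1.566,  0.414, -0.308]), 0.0, True)
dock 52 30 (array([0.422, 0.019, 2.222, 0.523, 0.486, 0.67 ]), 0.0, True) (array([ 0.422, -0.098,  2.144,  0.39 ,  0.661,  0.828]), 0.0, True)
dock 52 45 (array([ 0.336, -0.009,  2.381,  1.402,  0.399, -0.244]), 0.0, True) (array([ 0.336, -0.167,  2.316,  0.961,  0.486,  0.241]), 0.0, True)
dock 52 55 (array([ 0.276,  0.031,  2.467,  1.935,  0.544, -0.816]), 0.0, True) (array([ 0.276, -0.166,  2.417,  1.508,  0.506, -0.325]), 0.0, True)
```

```bash
python3 - <<'E'
from h import *
seeds=[[.3,-.1,2.4,1.5,.5,0],[.25,.0,2.5,2.3,.7,-1],[.2,0,2.5,2.8,1,-1.3],[.6,-.1,2.4,3.1,1,-1.5],[.6,-.1,2.4,3.1,1,1.5]]
for yaw in (46,50):
  for pi in (65,75,82,90):
    for z in (.1,.16,.2):
      P=np.array([.503,.333,z])+.010*np.r_[np.cos(np.radians(yaw)),np.sin(np.radians(yaw)),0]
      best=None
      for sd in seeds:
        r=ik(P,pose(pi,yaw),np.array(sd))
        if best is None or (r[2]and not best[2]) or (r[2]==best[2] and r[1]<best[1]): best=r
      print(yaw,pi,z,best)
E
```

```text
46 65 0.1 (array([ 0.293,  0.134,  2.562,  2.447,  0.763, -1.261]), 0.0, False)
46 65 0.16 (array([ 0.293, -0.049,  2.552,  2.285,  0.626, -1.051]), 0.0, False)
46 65 0.2 (array([ 0.293, -0.155,  2.534,  2.134,  0.551, -0.87 ]), 0.0, True)
46 75 0.1 (array([ 0.258,  0.305,  2.587,  2.545,  1.098, -1.426]), 0.0, False)
46 75 0.16 (array([ 0.258,  0.093,  2.599,  2.472,  0.937, -1.288]), 0.0, False)
46 75 0.2 (array([ 0.258, -0.038,  2.594,  2.399,  0.833, -1.174]), 0.0, False)
46 82 0.1 (array([ 0.243,  0.451,  2.579,  2.57 ,  1.337, -1.51 ]), 0.0, False)
46 82 0.16 (array([ 0.243,  0.23 ,  2.608,  2.536,  1.177, -1.398]), 0.0, False)
46 82 0.2 (array([ 0.243,  0.086,  2.614,  2.497,  1.065, -1.308]), 0.0, False)
46 90 0.1 (array([ 0.237,  0.623,  2.546,  2.575,  1.594, -1.585]), 0.0, False)
46 90 0.16 (array([ 0.237,  0.407,  2.592,  2.571,  1.45 , -1.494]), 0.0, False)
46 90 0.2 (array([ 0.237,  0.258,  2.611,  2.558,  1.341, -1.422]), 0.0, False)
50 65 0.1 (array([ 0.236,  0.149,  2.542,  2.291,  0.798, -1.201]), 0.0, False)
50 65 0.16 (array([ 0.236, -0.028,  2.533,  2.127,  0.687, -0.98 ]), 0.0, True)
50 65 0.2 (array([ 0.236, -0.131,  2.514,  1.988,  0.63 , -0.804]), 0.0, True)
50 75 0.1 (array([ 0.196,  0.316,  2.565,  2.4  ,  1.11 , -1.389]), 0.0, False)
50 75 0.16 (array([ 0.196,  0.112,  2.576,  2.321,  0.973, -1.233]), 0.0, False)
50 75 0.2 (array([ 0.196, -0.014,  2.572,  2.247,  0.887, -1.109]), 0.0, False)
50 82 0.1 (array([ 0.178,  0.456,  2.556,  2.431,  1.333, -1.486]), 0.0, False)
50 82 0.16 (array([ 0.178,  0.244,  2.584,  2.392,  1.195, -1.357]), 0.0, False)
50 82 0.2 (array([ 0.178,  0.106,  2.59 ,  2.351,  1.1  , -1.256]), 0.0, False)
50 90 0.1 (array([ 0.171,  0.622,  2.524,  2.44 ,  1.575, -1.574]), 0.0, True)
50 90 0.16 (array([ 0.171,  0.413,  2.569,  2.434,  1.449, -1.467]), 0.0, False)
50 90 0.2 (array([ 0.171,  0.27 ,  2.587,  2.42 ,  1.355, -1.385]), 0.0, False)
```

```bash
cat > s.py <<'E'
from h import *
import itertools
# set-down feasibility (tool down, nonflip) and regrasp
seeds=[np.array([-.3,.1,2.,a,.8,b]) for a in (-1,0,1,2,3) for b in (-1.5,0,1.5)]
def best(P,M):
    out=[]
    for sd in seeds:
        r=ik(P,M,sd)
        if r[2] and r[1]<1e-3 and not any(np.abs(r[0]-o).max()<.02 for o in out): out.append(r[0])
    return out
for (x,y) in [(.44,-.12),(.44,-.18)]:
  for yaw in (-50,-60,-68):
    sd=ik(np.array([x,y,.008]),pose(0,yaw),np.array([-.3,.1,2.2,0,.8,2.2]))
    for th in (30,35):
      for fl in (0,1):
        h=np.r_[np.cos(np.radians(yaw)),np.sin(np.radians(yaw)),0]
        g=np.array([x,y,.014])+.012*h-.01*h
        print(x,y,yaw,th,fl,sd[0][5],sd[2],[o.tolist() for o in best(g,pose(-th,yaw,fl))], 'W',(g-V[2]*pose(-th,yaw).as_matrix()[:,2]).round(3))
E
python3 s.py
```

```text
0.44 -0.12 -50 30 0 2.123 True [[-0.472, 0.424, 1.937, 0.205, 1.275, 1.862]] W [ 0.553 -0.255  0.315]
0.44 -0.12 -50 30 1 2.123 True [[-0.472, 0.424, 1.937, 0.205, 1.275, -1.28]] W [ 0.553 -0.255  0.315]
0.44 -0.12 -50 35 0 2.123 True [[-0.488, 0.481, 1.888, 0.222, 1.353, 1.842]] W [ 0.569 -0.274  0.298]
0.44 -0.12 -50 35 1 2.123 True [[-0.488, 0.481, 1.888, 0.222, 1.353, -1.299]] W [ 0.569 -0.274  0.298]
0.44 -0.12 -60 30 0 2.297 True [[-0.518, 0.402, 1.971, 0.27, 1.243, 1.951]] W [ 0.528 -0.272  0.315]
0.44 -0.12 -60 30 1 2.297 True [[-0.518, 0.402, 1.971, 0.27, 1.243, -1.191]] W [ 0.528 -0.272  0.315]
0.44 -0.12 -60 35 0 2.297 True [[-0.539, 0.458, 1.925, 0.292, 1.318, 1.924]] W [ 0.541 -0.294  0.298]
0.44 -0.12 -60 35 1 2.297 True [[-0.539, 0.458, 1.925, 0.292, 1.318, -1.218]] W [ 0.541 -0.294  0.298]
0.44 -0.12 -68 30 0 2.437 True [[-0.553, 0.38, 2.002, 0.322, 1.212, 2.021]] W [ 0.506 -0.283  0.315]
0.44 -0.12 -68 30 1 2.437 True [[-0.553, 0.38, 2.002, 0.322, 1.212, -1.12]] W [ 0.506 -0.283  0.315]
0.44 -0.12 -68 35 0 2.437 True [[-0.578, 0.435, 1.961, 0.349, 1.284, 1.987]] W [ 
[... 649 characters left out ...]
30 1 2.177 True [[-0.602, 0.446, 1.903, 0.227, 1.28, -1.245]] W [ 0.528 -0.332  0.315]
0.44 -0.18 -60 35 0 2.177 True [[-0.619, 0.502, 1.854, 0.246, 1.358, 1.876]] W [ 0.541 -0.354  0.298]
0.44 -0.18 -60 35 1 2.177 True [[-0.619, 0.502, 1.854, 0.246, 1.358, -1.266]] W [ 0.541 -0.354  0.298]
0.44 -0.18 -68 30 0 2.317 True [[-0.636, 0.427, 1.932, 0.279, 1.252, 1.97]] W [ 0.506 -0.343  0.315]
0.44 -0.18 -68 30 1 2.317 True [[-0.636, 0.427, 1.932, 0.279, 1.252, -1.172]] W [ 0.506 -0.343  0.315]
0.44 -0.18 -68 35 0 2.317 True [[-0.658, 0.482, 1.887, 0.303, 1.328, 1.942]] W [ 0.515 -0.366  0.298]
0.44 -0.18 -68 35 1 2.317 True [[-0.658, 0.482, 1.887, 0.303, 1.328, -1.199]] W [ 0.515 -0.366  0.298]
```

```bash
python3 - <<'E'
from h import *
t=cam("top")
a=onz(t,[(292,181)],.05)[0]; b=onz(t,[(492,187)],.275)[0]; print(a,b)
v=(b-a)[:2]; w=np.array([-.133,-.68]); yaw=np.arctan2(v[1],v[0])-np.arctan2(w[1],w[0]); print(np.linalg.norm(v),np.linalg.norm(w),np.degrees(yaw))
for yw in (yaw,):
    c,s=np.cos(yw),np.sin(yw); M=np.array([[c,-s],[s,c]]); o=a[:2]-M@[.058,.335]; print('origin',o)
    for (x,y,z) in [(.053,.215,.49),(.0525,.1,.44),(.0525,-.1,.375),(.0525,-.39,.28),(.015,-.1,.375),(.015,-.39,.28)]:
        P=np.r_[o+M@[x,y],z]; print((x,y),P.round(3),proj(t,P).round(0))
# dock path simulation
def track(wp,q):
    mx=0
    for P,M in wp:
        r=ik(P,M,q); d=np.abs(r[0]-q).max(); q=r[0]; print(np.round(P,2),q,r[1],r[2],round(d,2))
    return q
h=lambda y:np.r_[np.cos(np.radians(y)),np.sin(np.radians(y)),0]
q=np.array([-.518,.4,1.97,.27,1.24,1.95])
for fl,qq in ((0,q),(1,q-[0,0,0,0,0,np.pi])):
  wp=[]
  for k in np.linspace(0,1,10):
    pi=-30+90*k; yaw=-62+k*(20+62); P=np.array([.43,-.12,.02])*(1-k)+np.array([.38,.12,.25])*k+[0,0,.08*np.sin(np.pi*k)]
    wp.append((P,pose(pi,yaw,fl)))
  for k in np.linspace(.2,1,5): wp.append((np.array([.38,.12,.25])*(1-k)+np.array([.503,.333,.24])*k,pose(60,20+28*k,fl)))
  for z in (.2,.16,.12): wp.append((np.array([.503,.333,z]),pose(60,48,fl)))
  print('flip',fl); track(wp,qq)
E
```

```text
[0.53224488 0.13302891 0.05      ] [ 0.50694296 -0.55472597  0.275     ]
0.6882201458605268 0.6928845502679362 8.959760983703486
origin [ 0.52712576 -0.20691637]
(0.053, 0.215) [0.546 0.014 0.49 ] [[323. 164.]]
(0.0525, 0.1) [ 0.563 -0.1    0.44 ] [[361. 161.]]
(0.0525, -0.1) [ 0.595 -0.298  0.375] [[422. 155.]]
(0.0525, -0.39) [ 0.64  -0.584  0.28 ] [[501. 148.]]
(0.015, -0.1) [ 0.558 -0.303  0.375] [[424. 167.]]
(0.015, -0.39) [ 0.603 -0.59   0.28 ] [[503. 159.]]
flip 0
[ 0.43 -0.12  0.02] [-0.534  0.372  2.     0.279  1.24   1.965] 0.0 True 0.03
[ 0.42 -0.09  0.07] [-0.409  0.176  2.073  0.181  1.205  1.993] 0.0 True 0.2
[ 0.42 -0.07  0.12] [-0.283 -0.013  2.138  0.087  1.174  2.012] 0.0 True 0.19
[ 0.41 -0.04  0.17] [-0.156 -0.193  2.2    0.     1.134  2.019] 0.0 True 0.18
[ 0.41 -0.01  0.2 ] [-0.035 -0.363  2.268 -0.079  1.077  2.014] 0.0 True 0.17
[0.4  0.01 0.23] [ 0.076 -0.527  2.347 -0.145  0.998  1.993] 0.0 True 0.16
[0.4  0.04 0.24] [ 0.163 -0.688  2.441 -0.185  0.892  1.942] 0.0 True 0.16
[0.39 0.07 0.25] [ 0.202 -0.851  2.549 -0.159  0.76   1.818] 0.0 False 0.16
[0.39 0.
[... 1468 characters left out ...]

[0.38 0.12 0.25] [-0.08  -1.162  2.787  0.668  0.621 -2.366] 0.0 False 0.72
[0.4  0.16 0.25] [ 0.058 -0.952  2.747  0.815  0.468 -2.531] 0.0 False 0.21
[0.43 0.21 0.25] [ 0.14  -0.756  2.694  1.083  0.396 -2.83 ] 0.0 False 0.3
[0.45 0.25 0.24] [ 0.258 -0.589  2.605  1.1    0.327 -2.85 ] 0.0464 False 0.17
[0.48 0.29 0.24] [ 0.331 -0.441  2.506  1.081  0.316 -2.85 ] 0.0948 False 0.15
[0.5  0.33 0.24] [ 0.378 -0.309  2.403  1.052  0.338 -2.85 ] 0.1377 False 0.13
[0.5  0.33 0.2 ] [ 0.408 -0.248  2.414  1.055  0.276 -2.85 ] 0.1867 False 0.06
[0.5  0.33 0.16] [ 0.436 -0.178  2.417  1.057  0.22  -2.85 ] 0.239 False 0.07
[0.5  0.33 0.12] [ 0.461 -0.101  2.413  1.06   0.171 -2.85 ] 0.2939 False 0.08
```

```bash
cat >> h.py <<'E'
def chk(wps,q=None,n=6):
    s=status.read_state(); q=np.array(s['q']) if q is None else np.array(q); P0,R0=np.array(s['tool_pos']),R.from_rotvec(s['tcp_rot'])
    P0,R0=fk(q)
    for P,M in wps:
        d=(R0.inv()*M).as_rotvec(); worst=True
        for k in range(1,n+1):
            r=ik(P0+(np.array(P)-P0)*k/n,R0*R.from_rotvec(d*k/n),q); dq=np.abs(r[0]-q).max(); q=r[0]; worst=worst and r[2] and r[1]<1e-3
            if not r[2]: print('  bad',k,q,r[1])
        print('chk',np.round(P,3),q,worst,round(dq,2)); P0,R0=np.array(P),M
    return q
E
python3 - <<'E'
from h import *
wp=[([.43,-.09,.12],pose(0,-50)),([.434,-.082,.03],pose(0,-60)),([.434,-.082,.0085],pose(0,-60))]
chk(wp); a=None
for P,M in wp: a=plan(P,M,.2,start=a,vmax=.03 if P[2]>.02 else .011)
E
```

```text
chk [ 0.43 -0.09  0.12] [-0.263 -0.089  2.203 -0.     1.027  2.18 ] True 0.08
chk [ 0.434 -0.082  0.03 ] [-0.243  0.05   2.267  0.     0.825  2.375] True 0.03
chk [ 0.434 -0.082  0.008] [-0.243  0.088  2.278 -0.     0.775  2.375] True 0.01
[[-0.7, -6.1, 1.6, -0.0164, -0.0055, 0.002, 0.2], [-0.7, -6.1, 1.6, -0.0163, -0.0051, 0.0036, 0.2], [-0.7, -6.1, 1.6, -0.0159, -0.0047, 0.0053, 0.2], [-0.7, -6.1, 1.6, -0.0154, -0.0043, 0.0069, 0.2], [-0.7, -6.1, 1.6, -0.0147, -0.004, 0.0085, 0.2], [-0.7, -6.1, 1.6, -0.0138, -0.0037, 0.01, 0.2], [-0.7, -6.1, 1.6, -0.0128, -0.0035, 0.0113, 0.2]]
[[0.0, 0.0, 2.5, -0.0009, -0.0021, 0.0225, 0.2], [0.0, 0.0, 2.5, -0.001, -0.002, 0.0225, 0.2], [0.0, 0.0, 2.5, -0.0011, -0.002, 0.0225, 0.2], [0.0, 0.0, 2.5, -0.0011, -0.0019, 0.0225, 0.2]]
[[0.0, 0.0, 0.0, 0.0, 0.0, 0.0107, 0.2], [0.0, 0.0, 0.0, 0.0, 0.0, 0.0107, 0.2]]
```

Emit:
{"api": "drive_tool", "payload": {
  "rows": [
    [-0.7, -6.1, 1.6, -0.0164, -0.0055, 0.002, 0.2],
    [-0.7, -6.1, 1.6, -0.0163, -0.005, 0.0036, 0.2],
    [-0.7, -6.1, 1.6, -0.016, -0.0047, 0.0053, 0.2],
    [-0.7, -6.1, 1.6, -0.0154, -0.0043, 0.007, 0.2],
    [-0.7, -6.1, 1.6, -0.0147, -0.004, 0.0085, 0.2],
    [-0.7, -6.1, 1.6, -0.0138, -0.0037, 0.01, 0.2],
    [-0.7, -6.1, 1.6, -0.0128, -0.0035, 0.0113, 0.2],
    [0, 0, 0, 0, 0, 0, 0.2]
  ]
}}

```text
time: 6.85
tool_pos: [0.4315, -0.0895, 0.1172]
tcp_rot: [-2.847, 1.327, 0.007]
wrist_force: [0.6, -1.4, -4.0]
width: 0.413
grip_force: 61.7
```

```bash
python3 - <<'E'
from h import *
st()
wp=[([.434,-.082,.03],pose(0,-60)),([.434,-.082,.0085],pose(0,-60))]
a=None
for P,M in wp: a=plan(P,M,.2,start=a,vmax=.03 if P[2]>.02 else .011)
E
```

```text
t 6.85 p [ 0.4315 -0.0895  0.1172] z [-0.003  0.003 -1.   ] y [-0.766 -0.643  0.001] q [-2.620e-01 -7.900e-02  2.200e+00  2.000e-03  1.024e+00  2.180e+00] F [ 0.6 -1.4 -4. ] w 0.413 g 61.7
[[0.0, 0.1, 3.3, -0.0013, -0.0023, 0.0291, 0.2], [0.0, 0.1, 3.3, -0.0014, -0.0022, 0.0291, 0.2], [0.0, 0.1, 3.3, -0.0016, -0.0021, 0.0291, 0.2]]
[[0.0, 0.0, 0.0, 0.0, 0.0, 0.0107, 0.2], [0.0, 0.0, 0.0, 0.0, 0.0, 0.0107, 0.2]]
```

Emit:
{"api": "drive_tool", "payload": {
  "rows": [
    [0, 0.1, 3.3, -0.0013, -0.0023, 0.029, 0.2],
    [0, 0.1, 3.3, -0.0014, -0.0022, 0.029, 0.2],
    [0, 0.1, 3.3, -0.0016, -0.0021, 0.029, 0.2],
    [0, 0, 0, 0, 0, 0.011, 0.2],
    [0, 0, 0, 0, 0, 0.01, 0.2],
    [0, 0, 0, 0, 0, 0, 0.2]
  ]
}}

```text
time: 7.35
tool_pos: [0.4329, -0.0824, 0.0102]
tcp_rot: [2.722, -1.562, 0.011]
wrist_force: [-1.2, 0.5, -3.2]
width: 0.412
grip_force: 61.5
```

Emit:
{"api": "drive_tool", "payload": {
  "rows": [
    [0, 0, 0, 0, 0, 0, 1],
    [0, 0, 0, 0, 0, 0, 1],
    [0, 0, 0, 0, 0, 0, 1],
    [0, 0, 0, 0, 0, 0, 1],
    [0, 0, 0, 0, 0, -0.02, 1],
    [0, 0, 0, 0, 0, -0.035, 1],
    [0, 0, 0, 0, 0, -0.04, 1],
    [0, 0, 0, 0, 0, 0, 1]
  ]
}}

```text
time: 8.02
tool_pos: [0.4402, -0.0839, 0.1156]
tcp_rot: [-2.722, 1.564, -0.038]
wrist_force: [1.9, -1.0, 0.7]
width: 1.001
grip_force: 0.0
```

```bash
python3 - <<'E'
from h import *
st(); p=cam('wrist'); save(p,'w3.png')
import pickle; pickle.dump(p,open('w3.pkl','wb'))
E
```

```text
t 8.02 p [ 0.4402 -0.0839  0.1156] z [ 0.022 -0.01  -1.   ] y [-0.864 -0.504 -0.014] q [-0.24  -0.081  2.206 -0.005  0.993  2.376] F [ 1.9 -1.   0.7] w 1.001 g 0.0
```

View pics/w3.png

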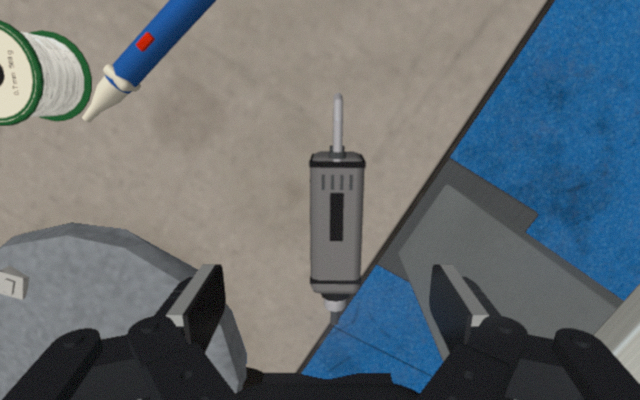

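The driver lies upright-faced on the bench: bail tip at (338,95), housing top face from (337,154) to (335,292), bit at (333,320).

```bash
python3 - <<'E'
from h import *
import pickle; p=pickle.load(open('w3.pkl','rb'))
a=onz(p,[(338,94),(333,322)],.018); b=onz(p,[(337,152),(335,293)],.036)
for q in (a,b):
    d=q[0]-q[1]; print(np.linalg.norm(d), np.degrees(np.arctan2(d[1],d[0])),q.mean(0).round(4))
d=(a[0]-a[1])/np.linalg.norm(a[0]-a[1]); o=b.mean(0)[:2]; print('origin',(a[1]+.084*d).round(4),(a[0]-.09*d).round(4),o)
yaw=-60; o=np.array([*( (a[1]+.084*d)+(a[0]-.09*d))[:2]/2]); 
yaw=np.degrees(np.arctan2(d[1],d[0])); h=d[:2]
th=38; M=pose(-th,yaw); t=M.as_matrix()[:,2]
T=np.r_[o+.0063*h,.011]; pre=T-.08*t; print('T',T,'yaw',yaw)
q=chk([(pre,M),(T,M)])
a=plan(pre,M,1); plan(T,M,1,start=a,vmax=.02)
E
```

```text
0.17200489009439 -60.59394645034994 [ 0.4317 -0.0785  0.018 ]
0.100069545229819 -60.134924767254944 [ 0.4317 -0.0791  0.036 ]
origin [ 0.4307 -0.0768  0.018 ] [ 0.4297 -0.075   0.018 ] [ 0.43168991 -0.07911407]
T [ 0.43329319 -0.08139049  0.011     ] yaw -60.59394645034994
chk [ 0.457 -0.124  0.074] [-0.543  0.428  1.851  0.309  1.465  1.956] True 0.09
chk [ 0.433 -0.081  0.011] [-0.503  0.459  1.96   0.341  1.324  1.938] True 0.02
[[-0.1, -6.5, 0.2, 0.0073, 0.0008, 0.0066, 1], [-0.1, -6.5, 0.2, 0.008, 0.0008, 0.0057, 1], [-0.1, -6.5, 0.2, 0.0086, 0.0008, 0.0048, 1], [-0.1, -6.5, 0.2, 0.0091, 0.0007, 0.0038, 1], [-0.1, -6.5, 0.2, 0.0095, 0.0007, 0.0027, 1], [-0.1, -6.5, 0.2, 0.0097, 0.0007, 0.0016, 1]]
[[0.0, 0.0, 0.0, -0.0, 0.0, 0.016, 1], [0.0, 0.0, 0.0, -0.0, 0.0, 0.016, 1], [0.0, 0.0, 0.0, -0.0, 0.0, 0.016, 1], [0.0, 0.0, 0.0, -0.0, 0.0, 0.016, 1], [0.0, 0.0, 0.0, -0.0, 0.0, 0.016, 1]]
```

Emit:
{"api": "drive_tool", "payload": {
  "rows": [
    [0, -6.5, 0.2, 0.0073, 0.0008, 0.0066, 1],
    [0, -6.5, 0.2, 0.008, 0.0008, 0.0057, 1],
    [0, -6.5, 0.2, 0.0086, 0.0008, 0.0048, 1],
    [0, -6.5, 0.2, 0.009, 0.0007, 0.0038, 1],
    [0, -6.5, 0.2, 0.0095, 0.0007, 0.0027, 1],
    [0, -6.5, 0.2, 0.0097, 0.0007, 0.0016, 1],
    [0, 0, 0, 0, 0, 0, 1]
  ]
}}

```text
time: 8.65
tool_pos: [0.4504, -0.1249, 0.0602]
tcp_rot: [-2.308, 1.367, 0.829]
wrist_force: [-1.9, 0.5, -1.5]
width: 0.999
grip_force: 0.0
```

```bash
python3 - <<'E'
from h import *
st()
yaw=-60.5; h=np.r_[np.cos(np.radians(yaw)),np.sin(np.radians(yaw))]; M=pose(-38,yaw)
T=np.r_[np.array([.4305,-.0765])+.0063*h,.011]; print(T)
chk([(T,M)]); plan(T,M,1,vmax=.018)
E
```

```text
t 8.65 p [ 0.4504 -0.1249  0.0602] z [-0.312  0.549 -0.775] y [-0.875 -0.483  0.01 ] q [-0.553  0.453  1.857  0.31   1.458  1.952] F [-1.9  0.5 -1.5] w 0.999 g 0.0
[ 0.43360227 -0.08198324  0.011     ]
chk [ 0.434 -0.082  0.011] [-0.503  0.46   1.958  0.34   1.325  1.937] True 0.02
[[0.0, 0.3, -0.2, -0.0011, -0.0016, 0.0167, 1], [0.0, 0.3, -0.2, -0.0012, -0.0016, 0.0167, 1], [0.0, 0.3, -0.2, -0.0013, -0.0016, 0.0167, 1], [0.0, 0.3, -0.2, -0.0013, -0.0016, 0.0167, 1]]
```

Emit:
{"api": "drive_tool", "payload": {
  "rows": [
    [0, 0, 0, 0, 0, 0, 1],
    [0, 0, 0, 0, 0, 0, 1],
    [0, 0, 0, 0, 0, 0, 1]
  ]
}}

```text
time: 8.9
tool_pos: [0.452, -0.1223, 0.0691]
tcp_rot: [-2.32, 1.363, 0.809]
wrist_force: [-1.1, -0.1, 0.6]
width: 0.999
grip_force: 0.0
```

```bash
python3 - <<'E'
from h import *
st()
yaw=-60.5; h=np.r_[np.cos(np.radians(yaw)),np.sin(np.radians(yaw))]; M=pose(-38,yaw)
T=np.r_[np.array([.4305,-.0765])+.0063*h,.011]; print(T)
plan(T,M,1,vmax=.018)
E
```

```text
t 8.9 p [ 0.452  -0.1223  0.0691] z [-0.304  0.541 -0.784] y [-0.873 -0.487  0.003] q [-0.547  0.431  1.862  0.311  1.458  1.954] F [-1.1 -0.1  0.6] w 0.999 g 0.0
[ 0.43360227 -0.08198324  0.011     ]
[[-0.0, 0.1, -0.1, 0.0003, -0.0008, 0.0146, 1], [-0.0, 0.1, -0.1, 0.0003, -0.0008, 0.0146, 1], [-0.0, 0.1, -0.1, 0.0002, -0.0008, 0.0146, 1], [-0.0, 0.1, -0.1, 0.0002, -0.0008, 0.0146, 1], [-0.0, 0.1, -0.1, 0.0002, -0.0008, 0.0146, 1]]
```

Emit:
{"api": "drive_tool", "payload": {
  "rows": [
    [0, 0.1, -0.1, 0.0003, -0.0008, 0.018, 1],
    [0, 0.1, -0.1, 0.0003, -0.0008, 0.018, 1],
    [0, 0.1, -0.1, 0.0002, -0.0008, 0.016, 1],
    [0, 0.1, -0.1, 0.0002, -0.0008, 0.012, 1],
    [0, 0.1, -0.1, 0.0002, -0.0008, 0.008, 1],
    [0, 0, 0, 0, 0, 0, 1],
    [0, 0, 0, 0, 0, 0, 1]
  ]
}}

```text
time: 9.48
tool_pos: [0.4342, -0.0825, 0.0115]
tcp_rot: [-2.33, 1.355, 0.798]
wrist_force: [0.2, -0.3, -0.3]
width: 0.998
grip_force: 0.0
```

Emit:
{"api": "drive_tool", "payload": {
  "rows": [
    [0, 0, 0, 0, 0, 0, 0.2],
    [0, 0, 0, 0, 0, 0, 0.2],
    [0, 0, 0, 0, 0, 0, 0.2],
    [0, 0, 0, 0, 0, 0, 0.2],
    [0, 0, 0, 0, 0, 0, 0.2],
    [0, 0, 0, 0, 0, 0, 0.2]
  ],
  "force": 80
}}

```text
time: 9.98
tool_pos: [0.4347, -0.0836, 0.011]
tcp_rot: [-2.329, 1.357, 0.798]
wrist_force: [1.3, -2.0, 3.8]
width: 0.411
grip_force: 80.4
```

```bash
python3 - <<'E'
from h import *
st(); q=np.array(status.read_state()['q'])
print(fk(q)[0])
# docking path candidates; dock pitch 52
def tryp(yaw_s,mids):
    wp=[(P,pose(pi,y)) for P,pi,y in mids]
    return chk(wp,q,n=8)
tryp(46,[([.43,-.09,.12],-20,-50),([.40,.0,.24],10,-10),([.42,.17,.27],30,30),([.49,.32,.25],52,46),([.508,.34,.20],52,46),([.508,.34,.105],52,46)])
E
```

```text
t 9.98 p [ 0.4347 -0.0836  0.011 ] z [-0.301  0.536 -0.789] y [-0.87  -0.492 -0.002] q [-0.505  0.462  1.955  0.34   1.324  1.935] F [ 1.3 -2.   3.8] w 0.411 g 80.4
[ 0.43505341 -0.08398462  0.01071643]
chk [ 0.43 -0.09  0.12] [-0.39   0.127  2.026  0.165  1.303  1.985] True 0.04
chk [0.4  0.   0.24] [-0.042 -0.422  2.234 -0.025  1.157  1.711] True 0.06
chk [0.42 0.17 0.27] [ 0.211 -0.564  2.334  0.201  0.879  1.169] True 0.09
chk [0.49 0.32 0.25] [ 0.313 -0.35   2.413  1.047  0.443  0.252] True 0.21
chk [0.508 0.34  0.2  ] [ 0.352 -0.21   2.419  1.363  0.359 -0.068] True 0.05
chk [0.508 0.34  0.105] [ 0.352 -0.008  2.478  2.036  0.395 -0.787] True 0.08
```

```bash
python3 - <<'E'
from h import *
wp=[([.388,-.06,.065],-28,-55),([.388,-.03,.14],-8,-38),([.39,.04,.22],6,-8),([.40,.12,.27],15,20)]
wp=[(P,pose(a,b)) for P,a,b in wp]
chk(wp); a=None
for P,M in wp: a=plan(P,M,.2,start=a,vmax=.03,amax=6)
E
```

```text
chk [ 0.388 -0.06   0.065] [-0.43   0.196  2.112  0.251  1.273  1.973] True 0.05
chk [ 0.388 -0.03   0.14 ] [-0.197 -0.128  2.204  0.067  1.191  2.008] True 0.05
chk [0.39 0.04 0.22] [ 0.057 -0.372  2.233 -0.022  1.178  1.775] True 0.04
chk [0.4  0.12 0.27] [ 0.2   -0.465  2.218  0.043  1.13   1.408] True 0.07
[[-1.0, 3.3, -1.5, -0.0225, 0.0096, -0.0053, 0.2], [-1.0, 3.3, -1.5, -0.0224, 0.0091, -0.0064, 0.2], [-1.0, 3.3, -1.5, -0.0223, 0.0087, -0.0075, 0.2]]
[[-1.1, 4.0, -3.2, -0.0114, -0.0034, -0.0109, 0.2], [-1.1, 4.0, -3.2, -0.0104, -0.0039, -0.0118, 0.2], [-1.1, 4.0, -3.2, -0.0093, -0.0042, -0.0125, 0.2], [-1.1, 4.0, -3.2, -0.0082, -0.0044, -0.0132, 0.2], [-1.1, 4.0, -3.2, -0.007, -0.0046, -0.0138, 0.2]]
[[-0.1, 2.3, -5.0, -0.0087, -0.0094, -0.0122, 0.2], [-0.1, 2.3, -5.0, -0.0074, -0.0101, -0.0126, 0.2], [-0.1, 2.3, -5.0, -0.0059, -0.0106, -0.0129, 0.2], [-0.1, 2.3, -5.0, -0.0045, -0.0111, -0.0131, 0.2], [-0.1, 2.3, -5.0, -0.003, -0.0114, -0.0132, 0.2], [-0.1, 2.3, -5.0, -0.0014, -0.0116, -0.0134, 0.2]]
[[1.0, 1.8, -5.5, 0.0008, -0.0161, -0.01, 0.2], [1.0, 1.8, -5.5, 0.0027, -0.0161, -0.0096, 0.2], [1.0, 1.8, -5.5, 0.0045, -0.016, -0.0092, 0.2], [1.0, 1.8, -5.5, 0.0063, -0.0156, -0.0088, 0.2], [1.0, 1.8, -5.5, 0.008, -0.0151, -0.0083, 0.2]]
```

Emit:
{"api": "drive_tool", "payload": {
  "rows": [
    [-1, 3.3, -1.5, -0.0225, 0.0096, -0.0053, 0.2],
    [-1, 3.3, -1.5, -0.0224, 0.009, -0.0064, 0.2],
    [-1, 3.3, -1.5, -0.0223, 0.0087, -0.0075, 0.2],
    [-1.1, 4, -3.2, -0.0114, -0.0034, -0.011, 0.2],
    [-1.1, 4, -3.2, -0.0104, -0.004, -0.0118, 0.2],
    [-1.1, 4, -3.2, -0.0093, -0.0042, -0.0125, 0.2],
    [-1.1, 4, -3.2, -0.0082, -0.0044, -0.0132, 0.2],
    [-1.1, 4, -3.2, -0.007, -0.0046, -0.0138, 0.2]
  ]
}}

```text
time: 10.65
tool_pos: [0.3869, -0.0287, 0.1398]
tcp_rot: [-2.925, 1.011, 0.203]
wrist_force: [-0.2, 0.7, -3.2]
width: 0.411
grip_force: 80.3
```

Emit:
{"api": "drive_tool", "payload": {
  "rows": [
    [0, 2.3, -5, -0.0087, -0.0094, -0.0122, 0.2],
    [0, 2.3, -5, -0.0074, -0.01, -0.0126, 0.2],
    [0, 2.3, -5, -0.006, -0.0106, -0.013, 0.2],
    [0, 2.3, -5, -0.0045, -0.011, -0.013, 0.2],
    [0, 2.3, -5, -0.003, -0.0114, -0.0132, 0.2],
    [0, 2.3, -5, -0.0014, -0.0116, -0.0134, 0.2],
    [1, 1.8, -5.5, 0.0008, -0.016, -0.01, 0.2],
    [1, 1.8, -5.5, 0.0027, -0.016, -0.0096, 0.2]
  ]
}}

```text
time: 11.32
tool_pos: [0.3925, 0.0734, 0.2391]
tcp_rot: [-3.113, -0.084, -0.267]
wrist_force: [-0.1, 0.5, -2.9]
width: 0.409
grip_force: 80.2
```

Emit:
{"api": "drive_tool", "payload": {
  "rows": [
    [1, 1.8, -5.5, 0.0045, -0.016, -0.0092, 0.2],
    [1, 1.8, -5.5, 0.0063, -0.0156, -0.0088, 0.2],
    [1, 1.8, -5.5, 0.008, -0.015, -0.0083, 0.2],
    [0, 0, 0, 0, 0, 0, 0.2],
    [0, 0, 0, 0, 0, 0, 0.2],
    [0, 0, 0, 0, 0, 0, 0.2]
  ]
}}

```text
time: 11.82
tool_pos: [0.399, 0.1198, 0.2683]
tcp_rot: [-3.026, -0.52, -0.403]
wrist_force: [-0.1, 0.6, -2.6]
width: 0.409
grip_force: 80.6
```

```bash
python3 - <<'E'
from h import *
st(); p=cam('wrist'); save(p,'w4.png'); print(p['T'].round(3).tolist())
import pickle; pickle.dump(p,open('w4.pkl','wb'))
for P in ([.503,.333,.082],[.462,.406,.33]): print(proj(p,P))
E
```

```text
t 11.82 p [0.399  0.1198 0.2683] z [ 0.247  0.088 -0.965] y [ 0.334 -0.943 -0.   ] q [ 0.201 -0.47   2.224  0.04   1.125  1.419] F [-0.1  0.6 -2.6] w 0.409 g 80.6
[[0.334, 0.942, 0.033, 0.433], [-0.943, 0.333, 0.011, 0.131], [-0.0, -0.035, 0.999, 0.425], [0.0, 0.0, 0.0, 1.0]]
[[155.14926844  51.72547168]]
[[-338.36950632 -125.59054729]]
```

View pics/w4.png

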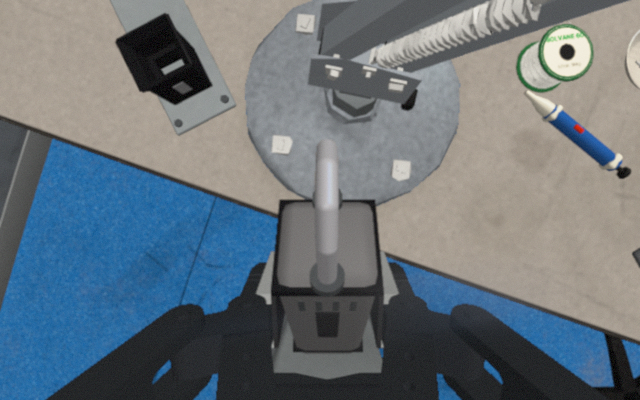

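The dock's black lip is around (117..190, 15..70) and the stand plate's front corners are at about (179,131) and (234,100). I'll zoom in for accurate corners.

```bash
python3 - <<'E'
from h import *
import pickle; p=pickle.load(open('w4.pkl','rb'))
c=p['color'][0:145,100:250].astype(float)/255; c=(c**.45*255).astype('uint8')[:,:,::-1]
c=cv2.resize(c,None,fx=4,fy=4,interpolation=cv2.INTER_CUBIC); cv2.imwrite('pics/w4c.png',c)
E
```

```text
(no output)
```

View pics/w4c.png

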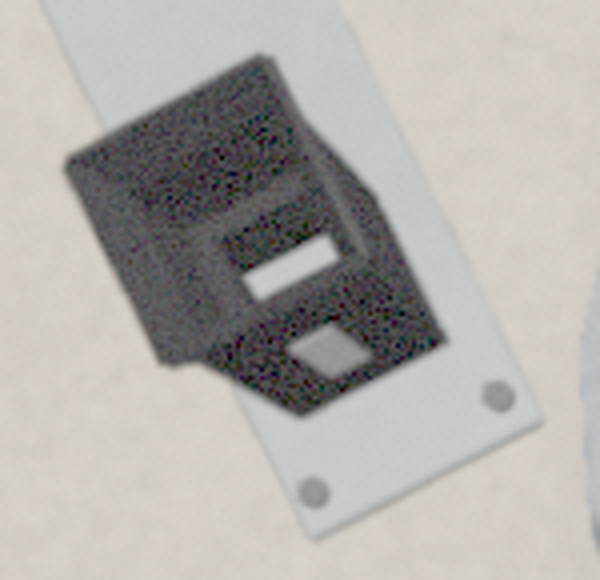

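```bash
cat > sf.py <<'E'
from h import *
import pickle; p=pickle.load(open('w4.pkl','rb'))
px=np.array([(166.3,13.8),(117,40),(140.5,90.5),(192.3,66),(175,103.8),(211.3,85),(179,135),(235.5,105.5)])
def f(v,use):
    x,y,w,xf=v; c,s=np.cos(w),np.sin(w); e=.031; b=.0258
    L=np.array([[e,-e,.082],[e,e,.082],[-e,e,.082],[-e,-e,.082],[-b,b,.006],[-b,-b,.006],[xf,.04,.006],[xf,-.04,.006]])
    Wd=np.c_[x+c*L[:,0]-s*L[:,1],y+s*L[:,0]+c*L[:,1],L[:,2]]
    return ((proj(p,Wd)-px)[use]).ravel()
for use in (range(8),range(4),[4,5,6,7]):
    use=list(use); r=least_squares(f,[.5,.33,.85,-.06],args=(use,)); print(r.x.round(4),np.degrees(r.x[2]),r.fun.round(1))
E
python3 sf.py
```

```text
[ 0.5025  0.3345  0.7991 -0.0582] 45.787239814677534 [ 1.5 -5.1 -5.3 -2.  -1.   4.3  3.6 -0.3  0.1  2.   2.4  1.1 -2.3  0.8
  1.1 -0.2]
[ 0.5019  0.334   0.7884 -0.06  ] 45.17149102016068 [ 2.2 -4.2 -4.9 -1.7 -1.2  4.9  3.7  1. ]
[ 0.5037  0.3365  0.8145 -0.0606] 46.66689227195268 [-0.7  0.6  1.3 -0.9 -1.8  1.1  1.2 -0.8]
```

```bash
cat >> sf.py <<'E'
print('---')
P=onz(p,[(179,135),(111.3,0),(235.5,105.5),(185.5,6)],.006); 
for a,b in ((0,1),(2,3)): d=P[b]-P[a]; print(np.degrees(np.arctan2(d[1],d[0])))
d=P[2]-P[0]; print(np.linalg.norm(d),np.degrees(np.arctan2(d[1],d[0]))+90)
def g(v):
    x,y,w,xf,e,zz=v; c,s=np.cos(w),np.sin(w); b=.0258
    L=np.array([[e,-e,zz],[e,e,zz],[-e,e,zz],[-e,-e,zz],[-b,b,.006],[-b,-b,.006],[xf,.04,.006],[xf,-.04,.006]])
    Wd=np.c_[x+c*L[:,0]-s*L[:,1],y+s*L[:,0]+c*L[:,1],L[:,2]]
    return np.r_[(proj(p,Wd)-px).ravel(),(zz-.082)/.003]
r=least_squares(g,[.5,.33,.8,-.06,.028,.08]); print(r.x.round(4),np.degrees(r.x[2]),r.fun.round(1))
E
python3 sf.py | sed -n '/---/,$p'
```

```text
---
46.26323769292582
46.18026232342337
0.07582746289277115 46.453850655403556
[ 0.503   0.3359  0.8042 -0.0596  0.028   0.0786] 46.07855368028503 [ 0.3 -0.4 -0.5 -0.   1.2  0.2 -0.3 -1.6 -0.7  1.3  1.5  0.1 -2.5  1.
  0.8 -0.2 -1.1]
```

```bash
python3 - <<'E'
from h import *
print(read_camera('wrist')['D'])
wp=[([.43,.16,.25],32,32),([.485,.21,.205],52,46.2)]
wp=[(P,pose(a,b)) for P,a,b in wp]
chk(wp); a=None
for P,M in wp: a=plan(P,M,.2,start=a,vmax=.03,amax=5)
E
```

```text
[-0.03366108  0.          0.          0.          0.        ]
chk [0.43 0.16 0.25] [ 0.136 -0.551  2.375  0.301  0.822  0.998] True 0.09
chk [0.485 0.21  0.205] [-0.042 -0.354  2.508  1.204  0.686 -0.148] True 0.22
[[1.0, 3.3, -2.3, 0.0072, -0.0055, 0.0058, 0.2], [1.0, 3.3, -2.3, 0.0071, -0.0052, 0.0063, 0.2], [1.0, 3.3, -2.3, 0.0069, -0.0048, 0.0068, 0.2], [1.0, 3.3, -2.3, 0.0067, -0.0044, 0.0073, 0.2], [1.0, 3.3, -2.3, 0.0064, -0.004, 0.0077, 0.2]]
[[1.9, 4.0, -2.1, 0.0076, -0.0027, 0.0154, 0.2], [1.9, 4.0, -2.1, 0.0066, -0.0019, 0.016, 0.2], [1.9, 4.0, -2.1, 0.0056, -0.0011, 0.0164, 0.2], [1.9, 4.0, -2.1, 0.0044, -0.0004, 0.0168, 0.2], [1.9, 4.0, -2.1, 0.0033, 0.0003, 0.0171, 0.2]]
```

Emit:
{"api": "drive_tool", "payload": {
  "rows": [
    [1, 3.3, -2.3, 0.0072, -0.0055, 0.0058, 0.2],
    [1, 3.3, -2.3, 0.007, -0.0052, 0.0063, 0.2],
    [1, 3.3, -2.3, 0.007, -0.0048, 0.0068, 0.2],
    [1, 3.3, -2.3, 0.0067, -0.0044, 0.0073, 0.2],
    [1, 3.3, -2.3, 0.0064, -0.004, 0.0077, 0.2],
    [1.9, 4, -2.1, 0.0076, -0.0027, 0.0154, 0.2],
    [1.9, 4, -2.1, 0.0066, -0.002, 0.016, 0.2],
    [1.9, 4, -2.1, 0.0056, -0.001, 0.0164, 0.2]
  ]
}}

```text
time: 12.58
tool_pos: [0.459, 0.1881, 0.2255]
tcp_rot: [-2.548, -0.915, -0.988]
wrist_force: [-0.9, 0.6, -3.9]
width: 0.407
grip_force: 80.6
```

Emit:
{"api": "drive_tool", "payload": {
  "rows": [
    [1.9, 4, -2.1, 0.0044, 0, 0.0168, 0.2],
    [1.9, 4, -2.1, 0.0033, 0, 0.017, 0.2],
    [0, 0, 0, 0, 0, 0, 0.2],
    [0, 0, 0, 0, 0, 0, 0.2],
    [0, 0, 0, 0, 0, 0, 0.2]
  ]
}}

```text
time: 13.0
tool_pos: [0.4737, 0.2033, 0.2126]
tcp_rot: [-2.424, -0.971, -1.073]
wrist_force: [0.5, -0.3, -3.1]
width: 0.41
grip_force: 80.6
```

```bash
python3 - <<'E'
from h import *
st(); p=cam('wrist'); save(p,'w5.png')
import pickle; pickle.dump(p,open('w5.pkl','wb'))
u=proj(p,[.503,.336,.082])[0]; print(u)
e=.031;c,s=np.cos(np.radians(46.2)),np.sin(np.radians(46.2))
print([proj(p,[.503+c*a-s*b,.336+s*a+c*b,.08])[0].round(0).tolist() for a,b in ((e,-e),(e,e),(-e,e),(-e,-e))])
x0=int(max(0,min(440,u[0]-100))); y0=int(max(0,min(250,u[1]-70))); print(x0,y0)
k=p['color'][y0:y0+150,x0:x0+200].astype(float)/255; k=(k**.45*255).astype('uint8')[:,:,::-1]
cv2.imwrite('pics/w5c.png',cv2.resize(k,None,fx=4,fy=4,interpolation=cv2.INTER_CUBIC))
E
```

```text
t 13.0 p [0.4737 0.2033 0.2126] z [ 0.529  0.524 -0.668] y [ 0.695 -0.719 -0.014] q [-0.013 -0.411  2.489  1.014  0.675  0.095] F [ 0.5 -0.3 -3.1] w 0.41 g 80.6
[247.9288351  201.85097452]
[[282.0, 175.0], [219.0, 177.0], [211.0, 234.0], [280.0, 231.0]]
147 131
```

View pics/w5c.png

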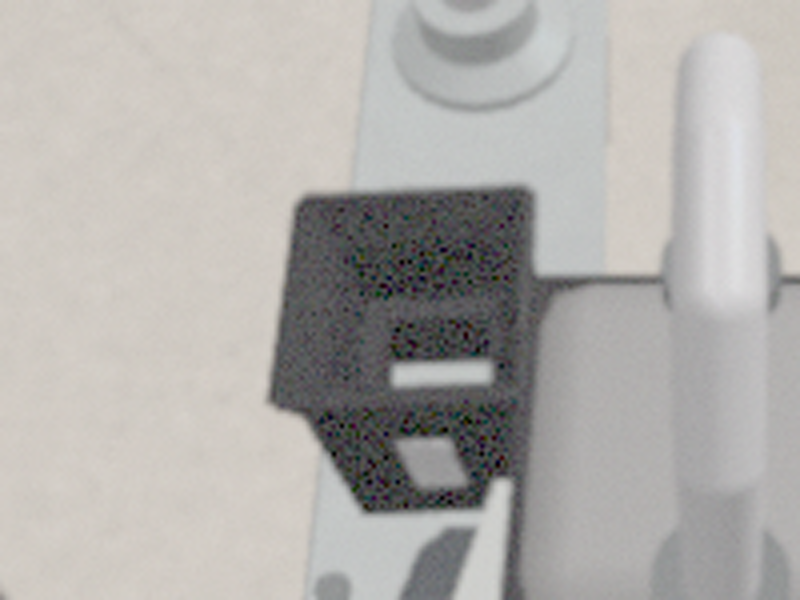

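The lip corners are at (279,178), (221,181), (214,232) and (278,230). Their centre is within 1 px of the prediction, so the dock is confirmed at (0.503, 0.336) with yaw about 46°.

```bash
python3 - <<'E'
from h import *
M=pose(52.1,46.2)
wp=[([.508,.341,.195],M),([.508,.341,.145],M),([.508,.341,.103],M)]
chk(wp); a=None
for (P,M),v,n in zip(wp,(.02,.01,.008),(12,6,6)): a=plan(P,M,.2,start=a,vmax=v,nmin=n)
E
```

```text
chk [0.508 0.341 0.195] [ 0.351 -0.199  2.422  1.405  0.359 -0.115] True 0.1
chk [0.508 0.341 0.145] [ 0.351 -0.099  2.458  1.767  0.361 -0.502] True 0.06
chk [0.508 0.341 0.103] [ 3.510e-01 -1.000e-03  2.478e+00  2.048e+00  4.010e-01 -8.040e-01] True 0.05
[[0.1, 0.3, -0.2, 0.0055, -0.0062, 0.0085, 0.2], [0.1, 0.3, -0.2, 0.0054, -0.0062, 0.0086, 0.2], [0.1, 0.3, -0.2, 0.0054, -0.0062, 0.0086, 0.2], [0.1, 0.3, -0.2, 0.0054, -0.0062, 0.0087, 0.2], [0.1, 0.3, -0.2, 0.0053, -0.0061, 0.0087, 0.2], [0.1, 0.3, -0.2, 0.0053, -0.0061, 0.0087, 0.2], [0.1, 0.3, -0.2, 0.0053, -0.0061, 0.0088, 0.2], [0.1, 0.3, -0.2, 0.0052, -0.006, 0.0088, 0.2]]
[[0.1, 0.3, -0.2, 0.0052, -0.006, 0.0089, 0.2], [0.1, 0.3, -0.2, 0.0052, -0.006, 0.0089, 0.2], [0.1, 0.3, -0.2, 0.0051, -0.0059, 0.0089, 0.2], [0.1, 0.3, -0.2, 0.0051, -0.0059, 0.009, 0.2]]
[[0.0, 0.0, 0.0, -0.0066, 0.0, 0.0051, 0.2], [0.0, 0.0, 0.0, -0.0066, 0.0, 0.0051, 0.2], [0.0, 0.0, 0.0, -0.0066, 0.0, 0.0051, 0.2], [0.0, 0.0, 0.0, -0.0066, 0.0, 0.0051, 0.2], [0.0, 0.0, 0.0, -0.0066, 0.0, 0.0051, 0.2], [0.0, 0.0, 0.0, -0.0066, 0.0, 0.0051, 0.2]]
[[0.0, 0.0, 0.0, -0.0055, 0.0, 0.0043, 0.2], [0.0, 0.0, 0.0, -0.0055, 0.0, 0.0043, 0.2], [0.0, 0.0, 0.0, -0.0055, 0.0, 0.0043, 0.2], [0.0, 0.0, 0.0, -0.0055, 0.0, 0.0043, 0.2], [0.0, 0.0, 0.0, -0.0055, 0.0, 0.0043, 0.2], [0.0, 0.0, 0.0, -0.0055, 0.0, 0.0043, 0.2]]
```

Emit:
{"api": "drive_tool", "payload": {
  "rows": [
    [0.1, 0.3, -0.2, 0.0055, -0.0062, 0.0085, 0.2],
    [0.1, 0.3, -0.2, 0.0054, -0.0062, 0.0086, 0.2],
    [0.1, 0.3, -0.2, 0.0054, -0.0062, 0.0086, 0.2],
    [0.1, 0.3, -0.2, 0.0054, -0.0062, 0.0087, 0.2],
    [0.1, 0.3, -0.2, 0.0053, -0.006, 0.0087, 0.2],
    [0.1, 0.3, -0.2, 0.0053, -0.006, 0.0087, 0.2],
    [0.1, 0.3, -0.2, 0.0053, -0.006, 0.0088, 0.2],
    [0.1, 0.3, -0.2, 0.0052, -0.006, 0.0088, 0.2]
  ]
}}

```text
time: 13.72
tool_pos: [0.4969, 0.2966, 0.2024]
tcp_rot: [-2.369, -1.001, -1.124]
wrist_force: [0.7, -0.6, -2.9]
width: 0.405
grip_force: 80.8
```

Emit:
{"api": "drive_tool", "payload": {
  "rows": [
    [0.1, 0.3, -0.2, 0.0052, -0.006, 0.0089, 0.2],
    [0.1, 0.3, -0.2, 0.0052, -0.006, 0.0089, 0.2],
    [0.1, 0.3, -0.2, 0.005, -0.006, 0.009, 0.2],
    [0.1, 0.3, -0.2, 0.005, -0.006, 0.009, 0.2],
    [0, 0, 0, 0, 0, 0, 0.2],
    [0, 0, 0, 0, 0, 0, 0.2],
    [0, 0, 0, 0, 0, 0, 0.2]
  ]
}}

```text
time: 14.3
tool_pos: [0.5074, 0.3415, 0.1948]
tcp_rot: [-2.345, -1.014, -1.144]
wrist_force: [-0.1, 0.6, -2.4]
width: 0.404
grip_force: 80.8
```

```bash
python3 - <<'E'
from h import *
st()
M=pose(52.1,46.2)
wp=[([.508,.341,.175],M),([.508,.341,.145],M),([.508,.341,.103],M)]
chk(wp); a=None
for (P,M),v,n in zip(wp,(.008,.01,.008),(3,3,6)): a=plan(P,M,.2,start=a,vmax=v,nmin=n)
E
```

```text
t 14.3 p [0.5074 0.3415 0.1948] z [ 0.543  0.569 -0.617] y [ 0.727 -0.687  0.006] q [ 0.352 -0.198  2.421  1.392  0.36  -0.111] F [-0.1  0.6 -2.4] w 0.404 g 80.8
chk [0.508 0.341 0.175] [ 0.351 -0.162  2.438  1.548  0.354 -0.267] True 0.03
chk [0.508 0.341 0.145] [ 0.351 -0.099  2.458  1.767  0.361 -0.502] True 0.04
chk [0.508 0.341 0.103] [ 3.510e-01 -1.000e-03  2.478e+00  2.048e+00  4.010e-01 -8.040e-01] True 0.05
[[-0.0, 0.1, 0.2, -0.0052, 0.0002, 0.0041, 0.2], [-0.0, 0.1, 0.2, -0.0052, 0.0002, 0.0041, 0.2], [-0.0, 0.1, 0.2, -0.0052, 0.0003, 0.0041, 0.2]]
[[0.0, 0.0, 0.0, -0.0079, 0.0, 0.0061, 0.2], [0.0, 0.0, 0.0, -0.0079, 0.0, 0.0061, 0.2], [0.0, 0.0, 0.0, -0.0079, 0.0, 0.0061, 0.2]]
[[0.0, 0.0, 0.0, -0.0055, 0.0, 0.0043, 0.2], [0.0, 0.0, 0.0, -0.0055, 0.0, 0.0043, 0.2], [0.0, 0.0, 0.0, -0.0055, 0.0, 0.0043, 0.2], [0.0, 0.0, 0.0, -0.0055, 0.0, 0.0043, 0.2], [0.0, 0.0, 0.0, -0.0055, 0.0, 0.0043, 0.2], [0.0, 0.0, 0.0, -0.0055, 0.0, 0.0043, 0.2]]
```

```bash
python3 - <<'E'
from h import *
import pickle; p=pickle.load(open('w5.pkl','rb'))
Tp=np.array([.4737,.2033,.2126]); z=np.array([.529,.524,-.668]); y=np.array([.695,-.719,-.014]); x=np.cross(y,z)
t=np.radians(37.9)
# driver axes in tool: at grasp tool z = -sin t dx - cos t dz ; tool x = cos t dx - sin t dz
dx=-np.sin(t)*z+np.cos(t)*x; dz=-np.cos(t)*z-np.sin(t)*x; print(dx,dz)
O=Tp-.0083*dx+.007*dz
W=lambda a,b,c:O+a*dx+b*np.cross(dz,dx)+c*dz
for n,P in dict(crown=W(.09,0,0),far=W(.05,0,-.018),near=W(.05,0,.018),farR=W(.05,-.018,-.018),farL=W(.05,.018,-.018)).items(): print(n,proj(p,P)[0].round(1))
E
```

```text
[0.05982262 0.03861078 0.99784008] [-0.71696814 -0.69411871  0.06975379]
crown [325.  155.1]
far [325.7 192.7]
near [325.5 286.1]
farR [374.6 192.7]
farL [276.8 192.7]
```

Emit:
{"api": "drive_tool", "payload": {
  "rows": [
    [0, 0.1, 0.2, -0.0052, 0.0002, 0.004, 0.2],
    [0, 0.1, 0.2, -0.0052, 0.0002, 0.004, 0.2],
    [0, 0.1, 0.2, -0.0052, 0.0003, 0.004, 0.2],
    [0, 0, 0, 0, 0, 0, 0.2]
  ]
}}

```text
time: 14.63
tool_pos: [0.5072, 0.3396, 0.1728]
tcp_rot: [-2.346, -0.997, -1.143]
wrist_force: [0.0, -0.1, -3.8]
width: 0.411
grip_force: 80.9
```

Emit:
{"api": "drive_tool", "payload": {
  "rows": [
    [0, 0, 0, -0.0075, 0, 0.006, 0.2],
    [0, 0, 0, -0.0075, 0, 0.006, 0.2],
    [0, 0, 0, -0.0075, 0, 0.006, 0.2],
    [0, 0, 0, -0.0055, 0, 0.0043, 0.2],
    [0, 0, 0, -0.0055, 0, 0.0043, 0.2],
    [0, 0, 0, 0, 0, 0, 0.2]
  ]
}}

```text
time: 15.13
tool_pos: [0.5076, 0.3401, 0.1302]
tcp_rot: [-2.347, -0.997, -1.142]
wrist_force: [0.3, 0.0, -3.0]
width: 0.412
grip_force: 81.0
```

```bash
python3 - <<'E'
from h import *
st()
M=pose(52.1,46.2); plan([.508,.341,.103],M,.2,vmax=.006)
E
```

```text
t 15.13 p [0.5076 0.3401 0.1302] z [ 0.545  0.569 -0.616] y [ 0.721 -0.693 -0.003] q [ 0.349 -0.066  2.466  1.863  0.373 -0.604] F [ 0.3  0.  -3. ] w 0.412 g 81.0
[[-0.0, 0.0, -0.0, -0.0042, -0.0, 0.0035, 0.2], [-0.0, 0.0, -0.0, -0.0042, -0.0, 0.0035, 0.2], [-0.0, 0.0, -0.0, -0.0042, -0.0, 0.0035, 0.2], [-0.0, 0.0, -0.0, -0.0042, -0.0001, 0.0035, 0.2], [-0.0, 0.0, -0.0, -0.0042, -0.0001, 0.0035, 0.2]]
```

Emit:
{"api": "drive_tool", "payload": {
  "rows": [
    [0, 0, 0, -0.0042, 0, 0.0035, 0.2],
    [0, 0, 0, -0.0042, 0, 0.0035, 0.2],
    [0, 0, 0, -0.0042, 0, 0.0035, 0.2],
    [0, 0, 0, -0.0042, 0, 0.0035, 0.2],
    [0, 0, 0, 0, 0, 0, 0.2]
  ]
}}

```text
time: 15.55
tool_pos: [0.5084, 0.3411, 0.1092]
tcp_rot: [-2.345, -0.997, -1.144]
wrist_force: [0.1, -0.8, -3.5]
width: 0.409
grip_force: 81.1
```

Emit:
{"api": "drive_tool", "payload": {
  "rows": [
    [0, 0, 0, -0.002, 0, 0.0016, 0.2],
    [0, 0, 0, -0.002, 0, 0.0016, 0.2],
    [0, 0, 0, 0, 0, 0, 0.2]
  ]
}}

```text
time: 15.8
tool_pos: [0.5085, 0.3415, 0.1045]
tcp_rot: [-2.344, -0.998, -1.145]
wrist_force: [-0.4, 0.7, -4.2]
width: 0.41
grip_force: 81.2
```

Emit:
{"api": "drive_tool", "payload": {
  "rows": [
    [0, 0, 0, -0.0016, 0, 0.0012, 0.2],
    [0, 0, 0, -0.0016, 0, 0.0012, 0.2],
    [0, 0, 0, 0, 0, 0, 0.2]
  ]
}}

```text
time: 16.05
tool_pos: [0.5092, 0.342, 0.103]
tcp_rot: [-2.34, -0.997, -1.151]
wrist_force: [-12.8, -12.3, 15.9]
width: 0.411
grip_force: 84.6
```

Emit:
{"api": "drive_tool", "payload": {
  "rows": [
    [0, 0, 0, -0.0012, 0, 0.001, 0.2],
    [0, 0, 0, 0, 0, 0, 0.2]
  ]
}}

```text
time: 16.22
tool_pos: [0.5097, 0.3424, 0.1031]
tcp_rot: [-2.337, -0.996, -1.154]
wrist_force: [-21.7, -20.5, 28.1]
width: 0.413
grip_force: 86.7
```

Emit:
{"api": "drive_tool", "payload": {
  "rows": [
    [0, 0, 0, 0.001, 0, -0.001, 0.6],
    [0, 0, 0, 0, 0, 0, 1],
    [0, 0, 0, 0, 0, 0, 1],
    [0, 0, 0, 0, 0, 0, 1],
    [0, 0, 0, 0, 0, -0.01, 1],
    [0, 0, 0, 0, 0, -0.025, 1],
    [0, 0, 0, 0, 0, -0.03, 1],
    [0, 0, 0, 0, 0, -0.03, 1]
  ]
}}

```text
time: 16.88
tool_pos: [0.458, 0.2893, 0.1568]
tcp_rot: [-2.344, -0.999, -1.139]
wrist_force: [0.5, -0.0, 1.4]
width: 0.999
grip_force: 0.0
```

```bash
python3 - <<'E'
from h import *
st(); p=cam('wrist')
import pickle; pickle.dump(p,open('w6.pkl','wb'))
print('expected crown outer px',proj(p,[.503,.336,.184]),'end centre',proj(p,[.503,.336,.144]))
r=masks_of(p,'driver'); print([(round(x['score'],2),x['bbox']) for x in r])
print([(round(x['score'],2),x['bbox']) for x in masks_of(p,'hook_knob')])
cv2.imwrite('pics/w6.png',p['color'][:,:,::-1])
chk([([.40,.22,.32],pose(20,46)),([.40,.30,.42],pose(0,46))])
E
```

```text
t 16.88 p [0.458  0.2893 0.1568] z [ 0.542  0.572 -0.616] y [ 0.723 -0.691 -0.005] q [ 0.236 -0.284  2.569  1.496  0.445 -0.291] F [ 0.5 -0.   1.4] w 0.999 g 0.0
expected crown outer px [[326.38745763 121.54444056]] end centre [[326.84092507 173.51180789]]
[(0.78, [293.4, 112.7, 360.1, 264.9])]
[]
chk [0.4  0.22 0.32] [ 0.329 -0.44   2.13   0.172  1.144  1.049] True 0.14
chk [0.4  0.3  0.42] [ 0.594 -0.13   1.684 -0.     1.587  1.362] True 0.08
```

View pics/w6.png

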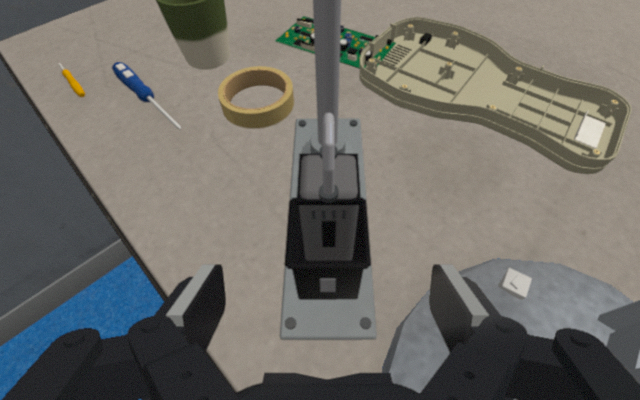

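The driver stands home and centred in the dock, with its housing at about (330,210) and its bail crown near (327,120). The hand is clear of it. Next I'll move up and over to the knob.

```bash
python3 - <<'E'
from h import *
wp=[([.44,.27,.21],pose(45,46)),([.40,.25,.34],pose(18,46)),([.40,.30,.42],pose(0,60)),([.40,.34,.42],pose(0,119)),([.42,.37,.42],pose(0,150))]
chk(wp); a=None
for P,M in wp: a=plan(P,M,1,start=a,vmax=.03,amax=5 if P[2]<.4 else 6.8)
d=np.array([.503,.336]); c,s=np.cos(np.radians(46.2)),np.sin(np.radians(46.2))
t=cam('top')
for th in (.45,.55,.6,.65,.7,.8):
    x,y=.14-.14*np.cos(th),.14*np.sin(th); K=d+[c*x-s*y,s*x+c*y]; print(th,K.round(4),proj(t,[*K,.34]).round(1))
r=masks_of(t,'hook_knob'); 
for k in r[:2]:
    ys,xs=np.nonzero(k['mask']); i=ys>ys.max()-8; print(k['score'],k['bbox'],xs[i].min(),xs[i].max(),xs[i].mean(),ys.max())
    sub=t['color'][185:205,190:215].sum(2); yy,xx=np.nonzero(sub<150); print('dark',xx.mean()+190,yy.mean()+185,len(xx))
E
```

```text
bad 1 [ 0.237 -0.32   2.557  1.365  0.443 -0.155] 0.0
  bad 2 [ 0.238 -0.35   2.545  1.231  0.451 -0.015] 0.0
chk [0.44 0.27 0.21] [ 0.246 -0.445  2.486  0.807  0.544  0.427] False 0.09
chk [0.4  0.25 0.34] [ 0.421 -0.392  2.057  0.125  1.187  1.159] True 0.11
chk [0.4  0.3  0.42] [ 0.594 -0.13   1.684 -0.     1.587  1.117] True 0.07
chk [0.4  0.34 0.42] [ 0.657 -0.081  1.64  -0.     1.583  0.151] True 0.16
chk [0.42 0.37 0.42] [ 0.678 -0.013  1.574  0.     1.58  -0.37 ] True 0.09
[[-0.1, -3.7, 0.1, 0.011, -0.0007, -0.0263, 1], [-0.1, -3.7, 0.1, 0.0093, -0.0007, -0.0269, 1]]
[[0.0, -4.5, 0.0, 0.0104, -0.0025, -0.0203, 1], [0.0, -4.5, 0.0, 0.0087, -0.0025, -0.021, 1], [0.0, -4.5, 0.0, 0.007, -0.0025, -0.0217, 1], [0.0, -4.5, 0.0, 0.0053, -0.0025, -0.0221, 1], [0.0, -4.5, 0.0, 0.0036, -0.0025, -0.0225, 1], [0.0, -4.5, 0.0, 0.0018, -0.0025, -0.0227, 1]]
[[0.5, -4.5, -3.5, 0.0147, -0.0087, -0.0162, 1], [0.5, -4.5, -3.5, 0.0139, -0.008, -0.0173, 1], [0.5, -4.5, -3.5, 0.013, -0.0073, -0.0183, 1], [0.5, -4.5, -3.5, 0.012, -0.0068, -0.0192, 1]]
[[0.0, 0.0, -6.6, 0.0038, -0.0022, 0.0, 1], [0.0, 0.0, -6.6, 0.0041, -0.0018, 0.0, 1], [0.0, 0.0, -6.6, 0.0043, -0.0013, 0.0, 1], [0.0, 0.0, -6.6, 0.0044, -0.0008, 0.0, 1], [0.0, 0.0, -6.6, 0.0044, -0.0003, 0.0, 1], [0.0, 0.0, -6.6, 0.0044, 0.0002, 0.0, 1], [0.0, 0.0, -6.6, 0.0044, 0.0007, 0.0, 1], [0.0, 0.0, -6.6, 0.0043, 0.0012, 0.0, 1]]
[[0.0, 0.0, -6.6, 0.0041, 0.0017, 0.0, 1]]
[[0.0, 0.0, -6.2, 0.0033, 0.0064, 0.0, 1], [0.0, 0.0, -6.2, 0.0026, 0.0067, 0.0, 1], [0.0, 0.0, -6.2, 0.0019, 0.007, 0.0, 1], [0.0, 0.0, -6.2, 0.0011, 0.0071, 0.0, 1], [0.0, 0.0, -6.2, 0.0003, 0.0072, 0.0, 1]]
0.45 [0.4687 0.3882] [[205.6 191.7]]
0.55 [0.4645 0.4016] [[201.4 193. ]]
0.6 [0.4629 0.4084] [[199.3 193.4]]
0.65 [0.4616 0.4152] [[197.2 193.8]]
0.7 [0.4607 0.4222] [[195. 194.]]
0.8 [0.4599 0.4362] [[190.7 194.2]]
0.74 [190.1, 147.8, 207.5, 199.0] 196 208 201.4 199
dark 202.0 195.0 1
```

Emit:
{"api": "drive_tool", "payload": {
  "rows": [
    [0, -3.7, 0, 0.011, -0.0007, -0.0263, 1],
    [0, -3.7, 0, 0.0093, -0.0007, -0.027, 1],
    [0, -4.5, 0, 0.0104, -0.0025, -0.0203, 1],
    [0, -4.5, 0, 0.0087, -0.0025, -0.021, 1],
    [0, -4.5, 0, 0.007, -0.0025, -0.0217, 1],
    [0, -4.5, 0, 0.0053, -0.0025, -0.022, 1],
    [0, -4.5, 0, 0.0036, -0.0025, -0.0225, 1],
    [0, -4.5, 0, 0.0018, -0.0025, -0.0227, 1]
  ]
}}

```text
time: 17.8
tool_pos: [0.404, 0.2621, 0.2852]
tcp_rot: [-2.626, -1.16, -0.601]
wrist_force: [-0.1, 1.4, 0.3]
width: 1.001
grip_force: 0.0
```

Emit:
{"api": "drive_tool", "payload": {
  "rows": [
    [0.5, -4.5, -3.5, 0.0147, -0.0087, -0.0162, 1],
    [0.5, -4.5, -3.5, 0.014, -0.008, -0.0173, 1],
    [0.5, -4.5, -3.5, 0.013, -0.0073, -0.0183, 1],
    [0.5, -4.5, -3.5, 0.012, -0.0068, -0.0192, 1],
    [0, 0, -6.6, 0.0038, -0.0022, 0, 1],
    [0, 0, -6.6, 0.004, -0.0018, 0, 1],
    [0, 0, -6.6, 0.0043, -0.0013, 0, 1],
    [0, 0, -6.6, 0.0044, -0.0008, 0, 1]
  ]
}}

```text
time: 18.47
tool_pos: [0.3948, 0.3212, 0.3707]
tcp_rot: [-2.215, -2.171, -0.227]
wrist_force: [-0.2, -0.0, -0.2]
width: 1.005
grip_force: 0.0
```

Emit:
{"api": "drive_tool", "payload": {
  "rows": [
    [0, 0, -6.6, 0.0044, -0.0003, 0, 1],
    [0, 0, -6.6, 0.0044, 0.0002, 0, 1],
    [0, 0, -6.6, 0.0044, 0.0007, 0, 1],
    [0, 0, -6.6, 0.0043, 0.0012, 0, 1],
    [0, 0, -6.6, 0.004, 0.0017, 0, 1],
    [0, 0, 0, 0, 0, 0, 1],
    [0, 0, 0, 0, 0, 0, 1]
  ]
}}

```text
time: 19.05
tool_pos: [0.3939, 0.3419, 0.3737]
tcp_rot: [1.53, 2.72, 0.233]
wrist_force: [0.4, 0.3, 0.4]
width: 0.998
grip_force: 0.0
```

```bash
python3 - <<'E'
from h import *
st()
K=np.array([.465,.400])
wp=[([.43,.37,.42],pose(0,165)),([*K,.385],pose(0,195.2)),([*K,.309],pose(0,195.2))]
chk(wp); a=None
for P,M in wp: a=plan(P,M,1,start=a,vmax=.03 if P[2]>.36 else .019,amax=6.8)
E
```

```text
t 19.05 p [0.3939 0.3419 0.3737] z [ 0.084  0.123 -0.989] y [0.849 0.511 0.136] q [ 0.634 -0.185  1.819  0.051  1.366  0.081] F [0.4 0.3 0.4] w 0.998 g 0.0
chk [0.43 0.37 0.42] [ 0.667  0.002  1.56   0.     1.58  -0.642] True 0.12
chk [0.465 0.4   0.385] [ 0.67   0.094  1.526  0.     1.522 -1.166] True 0.09
chk [0.465 0.4   0.309] [ 0.67   0.111  1.642 -0.     1.388 -1.166] True 0.02
[[1.3, -0.1, -6.2, 0.0011, 0.0073, -0.0056, 1], [1.3, -0.1, -6.2, 0.0003, 0.0073, -0.0058, 1], [1.3, -0.1, -6.2, -0.0005, 0.0071, -0.0059, 1], [1.3, -0.1, -6.2, -0.0012, 0.0069, -0.0061, 1], [1.3, -0.1, -6.2, -0.002, 0.0066, -0.0062, 1], [1.3, -0.1, -6.2, -0.0027, 0.0062, -0.0064, 1], [1.3, -0.1, -6.2, -0.0033, 0.0058, -0.0065, 1]]
[[0.0, 0.0, -6.0, -0.0052, 0.0076, 0.007, 1], [0.0, 0.0, -6.0, -0.006, 0.007, 0.007, 1], [0.0, 0.0, -6.0, -0.0067, 0.0063, 0.007, 1], [0.0, 0.0, -6.0, -0.0073, 0.0056, 0.007, 1], [0.0, 0.0, -6.0, -0.0079, 0.0048, 0.007, 1]]
[[0.0, 0.0, 0.0, 0.0, 0.0, 0.0152, 1], [0.0, 0.0, 0.0, 0.0, 0.0, 0.0152, 1], [0.0, 0.0, 0.0, 0.0, 0.0, 0.0152, 1], [0.0, 0.0, 0.0, 0.0, 0.0, 0.0152, 1], [0.0, 0.0, 0.0, 0.0, 0.0, 0.0152, 1]]
```

Emit:
{"api": "drive_tool", "payload": {
  "rows": [
    [1.3, 0, -6.2, 0.001, 0.0073, -0.0056, 1],
    [1.3, 0, -6.2, 0.0003, 0.0073, -0.0058, 1],
    [1.3, 0, -6.2, -0.0005, 0.007, -0.006, 1],
    [1.3, 0, -6.2, -0.0012, 0.007, -0.006, 1],
    [1.3, 0, -6.2, -0.002, 0.0066, -0.0062, 1],
    [1.3, 0, -6.2, -0.0027, 0.0062, -0.0064, 1],
    [1.3, 0, -6.2, -0.0033, 0.0058, -0.0065, 1],
    [0, 0, -6, -0.0052, 0.0076, 0.005, 1]
  ]
}}

```text
time: 19.72
tool_pos: [0.4383, 0.3761, 0.4186]
tcp_rot: [-0.245, -3.128, -0.003]
wrist_force: [0.2, 0.1, 0.7]
width: 0.996
grip_force: 0.0
```

Emit:
{"api": "drive_tool", "payload": {
  "rows": [
    [0, 0, -6, -0.006, 0.007, 0.005, 1],
    [0, 0, -6, -0.0067, 0.0063, 0.005, 1],
    [0, 0, -6, -0.0073, 0.0056, 0.005, 1],
    [0, 0, -6, -0.008, 0.0048, 0.005, 1],
    [0, 0, 0, 0, 0, 0, 1],
    [0, 0, 0, 0, 0, 0, 1],
    [0, 0, 0, 0, 0, 0, 1]
  ]
}}

```text
time: 20.3
tool_pos: [0.4653, 0.3984, 0.3967]
tcp_rot: [0.4, -3.11, -0.002]
wrist_force: [0.7, 0.6, -0.4]
width: 0.995
grip_force: 0.0
```

```bash
python3 - <<'E'
from h import *
st(); p=cam('wrist')
d=np.array([.503,.336]); c,s=np.cos(np.radians(46.2)),np.sin(np.radians(46.2))
for th in (.45,.5,.55,.6,.65):
    x,y=.14-.14*np.cos(th),.14*np.sin(th); K=d+[c*x-s*y,s*x+c*y]; print(th,K.round(4),proj(p,[*K,.34]).round(1),proj(p,[*K,.296]).round(1))
for r in masks_of(p,'hook_knob')[:2]:
    ys,xs=np.nonzero(r['mask']); print(round(r['score'],2),r['bbox'],xs.mean(),ys.mean())
g=p['color'].sum(2)
np.save('g.npy',p['color'])
for v in range(130,400,15): print(v,''.join('#' if k<90 else ('+' if k<240 else '.') for k in g[v,180:480:5]))
K=np.array([.465,.400]); M=pose(0,195.2); plan([*K,.309],M,1,vmax=.019)
E
```

```text
t 20.3 p [0.4653 0.3984 0.3967] z [-0.006  0.001 -1.   ] y [-0.253  0.968  0.002] q [ 0.665  0.093  1.506  0.004  1.547 -1.161] F [ 0.7  0.6 -0.4] w 0.995 g 0.0
0.45 [0.4687 0.3882] [[309.9 225.7]] [[312.5 204. ]]
0.5 [0.4664 0.3948] [[321.5 224.9]] [[322.2 203.3]]
0.55 [0.4645 0.4016] [[333.1 224.6]] [[332.  203.1]]
0.6 [0.4629 0.4084] [[344.8 224.9]] [[341.7 203.3]]
0.65 [0.4616 0.4152] [[356.4 225.6]] [[351.4 204. ]]
0.7 [312.4, 184.9, 371.0, 378.3] 339.39712351945855 268.4087986463621
130 .........+..................................................
145 .........+...+....+###+.....................................
160 ..............####++++##+...................................
175 ..............+.+...+#+##...................................
190 ...................++.......................................
205 ..............................######........................
220 ..............................####+##.......................
235 ................................###.......+.................
250 .............................+..............................
265 .......++....................+...................+.++.......
280 .++.++###....................+....+................++++..+++
295 ++.+#####.........................+...............+++++++..+
310 .+#######.........+...............+................++++++++.
325 .+#####+....................+.......+...+++++++++++++++++++.
340 ##+###.....................++....+...+.+......+..+...++##+##
355 #####+.....................++++++++.+++++++++++..++...######
370 ########..................++++...++.+...............########
385 #####+####.....+#####+###+##################+.....##########
[[0.0, -0.0, -0.1, -0.0001, 0.0003, 0.0177, 1], [0.0, -0.0, -0.1, -0.0001, 0.0003, 0.0177, 1], [0.0, -0.0, -0.1, -0.0001, 0.0003, 0.0177, 1], [0.0, -0.0, -0.1, -0.0, 0.0003, 0.0177, 1], [0.0, -0.0, -0.1, -0.0, 0.0003, 0.0177, 1]]
```

Emit:
{"api": "drive_tool", "payload": {
  "rows": [
    [0, 0, 1, 0, 0.005, 0.01, 1],
    [0, 0, 1, 0, 0.0055, 0.012, 1],
    [0, 0, 1, 0, 0, 0.018, 1],
    [0, 0, 0.7, 0, 0, 0.018, 1],
    [0, 0, 0, 0, 0, 0.016, 1],
    [0, 0, 0, 0, 0, 0.012, 1],
    [0, 0, 0, 0, 0, 0, 1],
    [0, 0, 0, 0, 0, 0, 1]
  ]
}}

```text
time: 21.07
tool_pos: [0.4621, 0.4084, 0.3104]
tcp_rot: [0.303, -3.121, -0.001]
wrist_force: [-0.4, -0.7, 0.6]
width: 1.004
grip_force: 0.0
```

Emit:
{"api": "drive_tool", "payload": {
  "rows": [
    [0, 0, 0, 0, 0, 0, 0.1],
    [0, 0, 0, 0, 0, 0, 0.1],
    [0, 0, 0, 0, 0, 0, 0.1],
    [0, 0, 0, 0, 0, 0, 0.1],
    [0, 0, 0, 0, 0, 0, 0.1],
    [0, 0, 0, 0, 0, 0, 0.1],
    [0, 0, 0, 0, 0, 0, 0.1]
  ],
  "force": 70
}}

```text
time: 21.65
tool_pos: [0.4628, 0.4088, 0.312]
tcp_rot: [0.305, -3.123, -0.003]
wrist_force: [0.2, 0.5, 2.6]
width: 0.24
grip_force: 68.3
```

```bash
python3 - <<'E'
from h import *
st()
s=status.read_state(); d=np.array([.503,.336]); c,sn=np.cos(np.radians(46.2)),np.sin(np.radians(46.2))
v=np.array(s['tool_pos'][:2])-(d+.14*np.array([c,sn])); print('r',np.hypot(*v),'theta',(np.radians(226.2)-np.arctan2(v[1],v[0]))%(2*np.pi))
E
```

```text
t 21.65 p [0.4628 0.4088 0.312 ] z [-0.004  0.002 -1.   ] y [-0.193  0.981  0.002] q [ 0.681  0.118  1.629  0.004  1.397 -1.085] F [0.2 0.5 2.6] w 0.24 g 68.3
r 0.13996712962651095 theta 0.6030820110455766
```

Emit:
{"api": "drive_tool", "payload": {
  "rows": [
    [0, 0, 0, 0, 0, 0.006, 0.1],
    [0, 0, 0, 0, 0, 0.012, 0.1],
    [0, 0, 0, 0, 0, 0.012, 0.1],
    [0, 0, 0, 0, 0, 0.012, 0.1],
    [0, 0, 0, 0, 0, 0.012, 0.1],
    [0, 0, 0, 0, 0, 0.012, 0.1],
    [0, 0, 0, 0, 0, 0.012, 0.1],
    [0, 0, 0, 0, 0, 0.01, 0.1]
  ]
}}

```text
time: 22.32
tool_pos: [0.4626, 0.4093, 0.2249]
tcp_rot: [0.304, -3.124, -0.005]
wrist_force: [-2.8, -0.4, 8.7]
width: 0.245
grip_force: 69.1
```

Emit:
{"api": "drive_tool", "payload": {
  "rows": [
    [0, 0, 0, 0, 0, 0.005, 0.1],
    [0, 0, 0, 0, 0, 0.002, 0.1],
    [0, 0, 0, 0, 0, 0, 0.1],
    [0, 0, 0, 0, 0, 0, 0.1]
  ]
}}

```text
time: 22.65
tool_pos: [0.4626, 0.4092, 0.2179]
tcp_rot: [0.304, -3.124, -0.004]
wrist_force: [-2.0, -0.7, 8.2]
width: 0.241
grip_force: 68.8
```

Emit:
{"api": "drive_tool", "payload": {
  "rows": [
    [0, 0, 0, 0, 0, 0.0015, 0.1],
    [0, 0, -2.2, -0.0001, -0.0054, 0, 0.1],
    [0, 0, -2.2, -0.0001, -0.0054, 0, 0.1],
    [0, 0, -2.2, -0.0001, -0.0054, 0, 0.1],
    [0, 0, -2.2, -0.0001, -0.0054, 0, 0.1],
    [0, 0, -2.2, -0.0001, -0.0054, 0, 0.1],
    [0, 0, -2.2, -0.0001, -0.0054, 0, 0.1],
    [0, 0, -2.2, -0.0001, -0.0054, 0, 0.1]
  ]
}}

```text
time: 23.32
tool_pos: [0.4752, 0.3735, 0.2167]
tcp_rot: [0.724, -3.056, -0.005]
wrist_force: [-1.8, -0.2, 7.0]
width: 0.238
grip_force: 68.9
```

Emit:
{"api": "drive_tool", "payload": {
  "rows": [
    [0, 0, 0, 0, 0, 0, 0.1],
    [0, 0, 0, 0, 0, 0, 0.1]
  ]
}}

```text
time: 23.48
tool_pos: [0.4752, 0.3734, 0.2167]
tcp_rot: [0.72, -3.056, -0.005]
wrist_force: [-1.8, -0.3, 7.1]
width: 0.24
grip_force: 68.9
```

```bash
cat >> h.py <<'E'
def theta():
    s=status.read_state(); d=np.array([.503,.336]); c,sn=np.cos(np.radians(46.2)),np.sin(np.radians(46.2))
    v=np.array(s['tool_pos'][:2])-(d+.14*np.array([c,sn])); print('r',np.hypot(*v),'theta',(np.radians(226.2)-np.arctan2(v[1],v[0])))
    y=R.from_rotvec(s['tcp_rot']).as_matrix()[:,1]; print('closing vs tangent: theta_tool',np.radians(46.2)-(np.arctan2(y[1],y[0])-np.pi/2))
E
python3 - <<'E'
from h import *
st(); theta()
E
```

```text
t 23.48 p [0.4752 0.3734 0.2167] z [-0.002  0.003 -1.   ] y [-0.447  0.895  0.004] q [ 0.623  0.141  1.778  0.004  1.223 -1.412] F [-1.8 -0.3  7.1] w 0.24 g 68.9
r 0.13996134033660868 theta 6.617726963222501
closing vs tangent: theta_tool 0.3434350333627978
```

Emit:
{"api": "drive_tool", "payload": {
  "rows": [
    [0, 0, -2.15, -0.0001, -0.0052, 0, 0.1],
    [0, 0, -2.15, -0.0001, -0.0052, 0, 0.1],
    [0, 0, -2.15, -0.0001, -0.0052, 0, 0.1],
    [0, 0, -2.15, -0.0001, -0.0052, 0, 0.1],
    [0, 0, 0, 0, 0, 0, 0.1]
  ]
}}

```text
time: 23.9
tool_pos: [0.4865, 0.3553, 0.2167]
tcp_rot: [0.95, -2.994, -0.005]
wrist_force: [-1.4, 0.2, 7.4]
width: 0.238
grip_force: 68.9
```

Emit:
{"api": "drive_tool", "payload": {
  "rows": [
    [0, 0, -2.15, -0.0001, -0.0052, 0, 0.1],
    [0, 0, -2.15, -0.0001, -0.0052, 0, 0.1],
    [0, 0, 0, 0, 0, 0, 0.1]
  ]
}}

```text
time: 24.15
tool_pos: [0.4929, 0.3471, 0.2167]
tcp_rot: [-1.062, 2.957, 0.005]
wrist_force: [-0.5, 0.5, 7.5]
width: 0.236
grip_force: 68.9
```

Emit:
{"api": "drive_tool", "payload": {
  "rows": [
    [0, 0, -2.15, -0.0001, -0.0052, 0, 0.1],
    [0, 0, -2.15, -0.0001, -0.0052, 0, 0.1],
    [0, 0, 0, 0, 0, 0, 0.1]
  ]
}}

```text
time: 24.4
tool_pos: [0.4999, 0.3394, 0.2168]
tcp_rot: [-1.172, 2.914, 0.005]
wrist_force: [-0.8, -0.1, 8.4]
width: 0.24
grip_force: 68.9
```

```bash
python3 - <<'E'
from h import *
st(); theta(); s=cam('side'); save(s,'s2.png')
for P in ([.503,.336,.18],[.503,.336,.094]): print(proj(s,P))
for n in ('driver','hook_knob','hook_lift'): print(n,[(round(x['score'],2),x['bbox']) for x in masks_of(s,n)[:2]])
E
```

```text
t 24.4 p [0.4999 0.3394 0.2168] z [-0.001  0.003 -1.   ] y [-0.692  0.722  0.003] q [ 0.554  0.14   1.778  0.003  1.222 -1.783] F [-0.8 -0.1  8.4] w 0.24 g 68.9
r 0.1397527452962536 theta 6.315948587639228
closing vs tangent: theta_tool 0.04173098204953307
[[289.05035917 169.8864385 ]]
[[289.63425971 190.25205748]]
driver [(0.49, [285.1, 169.9, 300.1, 197.2])]
hook_knob [(0.71, [347.5, 290.4, 402.7, 328.1]), (0.58, [284.4, 149.7, 313.0, 173.4])]
hook_lift [(0.67, [280.0, 151.1, 310.8, 168.6]), (0.62, [345.7, 326.3, 352.8, 347.2])]
```

Emit:
{"api": "drive_tool", "payload": {
  "rows": [
    [0, 0, -1.9, -0.0001, -0.0046, 0, 0.1],
    [0, 0, 0, 0, 0, 0, 0.1],
    [0, 0, 0, 0, 0, 0, 0.1],
    [0, 0, 0, 0, 0, 0, 0.1],
    [0, 0, 0, 0, 0, 0, 0.1]
  ]
}}

```text
time: 25.02
tool_pos: [0.5028, 0.3366, 0.2168]
tcp_rot: [-1.218, 2.895, 0.005]
wrist_force: [-0.7, -0.7, 7.7]
width: 0.238
grip_force: 68.9
```

Emit:
{"api": "drive_tool", "payload": {
  "rows": [
    [0, 0, 0, 0, 0, -0.004, 0.1],
    [0, 0, 0, 0, 0, -0.006, 0.1],
    [0, 0, 0, 0, 0, -0.006, 0.1],
    [0, 0, 0, 0, 0, -0.006, 0.1],
    [0, 0, 0, 0, 0, -0.006, 0.1],
    [0, 0, 0, 0, 0, -0.006, 0.1],
    [0, 0, 0, 0, 0, -0.006, 0.1],
    [0, 0, 0, 0, 0, 0, 0.1]
  ]
}}

```text
time: 25.68
tool_pos: [0.5026, 0.3366, 0.2567]
tcp_rot: [1.218, -2.895, -0.005]
wrist_force: [1.8, 3.1, 4.1]
width: 0.24
grip_force: 69.1
```

```bash
python3 - <<'E'
from h import *
st(); theta()
E
```

```text
t 25.68 p [0.5026 0.3366 0.2567] z [-0.002  0.003 -1.   ] y [-0.715  0.699  0.003] q [ 0.547  0.117  1.73   0.004  1.294 -1.821] F [1.8 3.1 4.1] w 0.24 g 69.1
r 0.13985785323832817 theta 6.287917697392978
closing vs tangent: theta_tool 0.0097866803701252
```

Emit:
{"api": "drive_tool", "payload": {
  "rows": [
    [0, 0, 0, 0, 0, -0.005, 0.1],
    [0, 0, 0, 0, 0, -0.005, 0.1],
    [0, 0, 0, 0, 0, -0.005, 0.1],
    [0, 0, 0, 0, 0, -0.005, 0.1],
    [0, 0, 0, 0, 0, -0.005, 0.1],
    [0, 0, 0, 0, 0, -0.005, 0.1],
    [0, 0, 0, 0, 0, -0.005, 0.1],
    [0, 0, 0, 0, 0, -0.004, 0.1]
  ]
}}

```text
time: 26.35
tool_pos: [0.5026, 0.3367, 0.2942]
tcp_rot: [1.218, -2.894, -0.006]
wrist_force: [4.6, 3.7, 2.3]
width: 0.24
grip_force: 68.9
```

Emit:
{"api": "drive_tool", "payload": {
  "rows": [
    [0, 0, 0, 0, 0, -0.004, 0.1],
    [0, 0, 0, 0, 0, -0.004, 0.1],
    [0, 0, 0, 0, 0, -0.004, 0.1],
    [0, 0, 0, 0, 0, -0.003, 0.1],
    [0, 0, 0, 0, 0, 0, 0.1],
    [0, 0, 0, 0, 0, 0, 0.1],
    [0, 0, 0, 0, 0, 0, 0.1],
    [0, 0, 0, 0, 0, 0, 0.1]
  ]
}}

```text
time: 27.02
tool_pos: [0.5026, 0.3366, 0.3088]
tcp_rot: [1.218, -2.894, -0.006]
wrist_force: [4.1, 4.8, 3.6]
width: 0.24
grip_force: 69.0
```

```bash
python3 - <<'E'
from h import *
st(); theta(); s=cam('side'); save(s,'s3.png')
print('expect',proj(s,[.503,.336,.262]),proj(s,[.503,.336,.116]),proj(s,[.503,.336,.326]))
for n in ('driver','hook_knob'): print(n,[(round(x['score'],2),x['bbox']) for x in masks_of(s,n)[:2]])
E
```

```text
t 27.02 p [0.5026 0.3366 0.3088] z [-0.003  0.003 -1.   ] y [-0.715  0.699  0.004] q [ 0.547  0.094  1.661  0.004  1.387 -1.821] F [4.1 4.8 3.6] w 0.24 g 69.0
r 0.13988631978238097 theta 6.288009860834946
closing vs tangent: theta_tool 0.009753792160845709
expect [[288.4673666  149.60247768]] [[289.48746226 185.12723429]] [[287.99330181 133.14495371]]
driver [(0.75, [282.9, 155.5, 298.4, 189.0]), (0.62, [361.4, 255.4, 370.5, 283.7])]
hook_knob [(0.67, [282.8, 128.3, 310.9, 144.5]), (0.65, [276.8, 118.4, 312.6, 216.0])]
```

Emit:
{"api": "drive_tool", "payload": {
  "rows": [
    [0, 0, 0, 0, 0, -0.0015, 0.1],
    [0, 0, 0, 0, 0, -0.0015, 0.1],
    [0, 0, 0, 0, 0, 0, 0.1],
    [0, 0, 0, 0, 0, 0, 0.1],
    [0, 0, 0, 0, 0, 0, 0.1],
    [0, 0, 0, 0, 0, 0, 0.1]
  ],
  "force": 20
}}

```text
time: 27.67
tool_pos: [0.5026, 0.3365, 0.3114]
tcp_rot: [1.218, -2.894, -0.006]
wrist_force: [5.9, 3.6, 2.8]
width: 0.237
grip_force: 68.9
```

Emit:
{"api": "drive_tool", "payload": {
  "rows": [
    [0, 0, 0, 0, 0, 0, 0.35],
    [0, 0, 0, 0, 0, 0, 0.5],
    [0, 0, 0, 0, 0, 0, 0.8],
    [0, 0, 0, 0, 0, 0, 0.8],
    [0, 0, 0, 0, 0, -0.01, 0.8],
    [0, 0, 0, 0, 0, -0.02, 0.8],
    [0, 0, 0, 0, 0, -0.03, 0.8],
    [0, 0, 0, 0, 0, -0.03, 0.8]
  ]
}}

```text
time: 28.33
tool_pos: [0.5015, 0.3351, 0.4018]
tcp_rot: [1.216, -2.889, -0.003]
wrist_force: [-0.1, 0.1, -0.2]
width: 0.798
grip_force: 0.0
```

Emit:
{"api": "drive_tool", "payload": {
  "rows": [
    [0, 0, 0, 0, 0, -0.02, 0.8],
    [0, 0, 0, 0, 0, 0, 0.8],
    [0, 0, 0, 0, 0, 0, 0.8],
    [0, 0, 0, 0, 0, 0, 0.8],
    [0, 0, 0, 0, 0, 0, 0.8],
    [0, 0, 0, 0, 0, 0, 0.8],
    [0, 0, 0, 0, 0, 0, 0.8],
    [0, 0, 0, 0, 0, 0, 0.8]
  ]
}}

```text
time: 29.0
tool_pos: [0.5021, 0.3355, 0.4204]
tcp_rot: [1.216, -2.891, -0.004]
wrist_force: [0.1, -0.1, 0.9]
width: 0.8
grip_force: 0.0
```

```bash
python3 - <<'E'
from h import *
st()
for i in range(2):
    w=cam('wrist'); s=cam('side'); c=s['color'].astype(int)
    d=masks_of(s,'driver'); k=masks_of(s,'hook_knob')
    print([(round(x['score'],2),np.round(x['bbox'],1).tolist()) for x in d[:1]+k[:1]])
    print('wrist',[(round(x['score'],2),np.round(x['bbox'],1).tolist()) for x in masks_of(w,'hook_knob')[:1]+masks_of(w,'driver')[:1]], proj(w,[.503,.336,.34]).round(1))
    if i: print('diff',np.abs(c-o)[120:200,270:320].max())
    o=c
E
```

```text
t 29.0 p [0.5021 0.3355 0.4204] z [-0.006  0.    -1.   ] y [-0.715  0.699  0.004] q [ 0.546  0.076  1.482  0.003  1.589 -1.821] F [ 0.1 -0.1  0.9] w 0.8 g 0.0
[(0.89, [283.1, 157.5, 295.8, 191.3]), (0.52, [282.7, 129.0, 311.9, 144.8])]
wrist [(0.64, [308.3, 180.5, 352.9, 367.6]), (0.86, [306.5, 140.9, 342.4, 180.9])] [[326.7 213.6]]
[(0.57, [282.7, 154.3, 297.4, 189.9]), (0.5, [283.1, 127.2, 307.9, 144.3])]
wrist [(0.66, [307.3, 176.7, 355.3, 364.0]), (0.8, [308.0, 141.5, 345.0, 179.6])] [[326.9 212.5]]
diff 16
```

Emit:
{"api": "drive_tool", "payload": {
  "rows": [
    [0, 0, 0, 0, 0, -0.01, 0.8],
    [0, 0, 0, 0, 0, 0, 0.8],
    [0, 0, 0, 0, 0, 0, 0.8],
    [0, 0, 0, 0, 0, 0, 0.8],
    [0, 0, 0, 0, 0, 0, 0.8],
    [0, 0, 0, 0, 0, 0, 0.8],
    [0, 0, 0, 0, 0, 0, 0.8],
    [0, 0, 0, 0, 0, 0, 0.8]
  ]
}}

```text
time: 30.27
tool_pos: [0.5024, 0.3356, 0.4312]
tcp_rot: [1.217, -2.892, -0.004]
wrist_force: [0.4, 0.2, -0.0]
width: 0.8
grip_force: 0.0
```

Emit:
{"api": "drive_tool", "payload": {
  "rows": [
    [0, 0, 0, 0, 0, 0, 0.8],
    [0, 0, 0, 0, 0, 0, 0.8],
    [0, 0, 0, 0, 0, 0, 0.8],
    [0, 0, 0, 0, 0, 0, 0.8],
    [0, 0, 0, 0, 0, 0, 0.8],
    [0, 0, 0, 0, 0, 0, 0.8],
    [0, 0, 0, 0, 0, 0, 0.8],
    [0, 0, 0, 0, 0, 0, 0.8]
  ]
}}

```text
time: 30.93
tool_pos: [0.5024, 0.3357, 0.4314]
tcp_rot: [1.217, -2.892, -0.004]
wrist_force: [1.0, -0.4, -0.2]
width: 0.8
grip_force: 0.0
```

Emit:
{"api": "drive_tool", "payload": {
  "rows": [
    [0, 0, 0, 0, 0, 0, 0.8],
    [0, 0, 0, 0, 0, 0, 0.8],
    [0, 0, 0, 0, 0, 0, 0.8],
    [0, 0, 0, 0, 0, 0, 0.8],
    [0, 0, 0, 0, 0, 0, 0.8],
    [0, 0, 0, 0, 0, 0, 0.8],
    [0, 0, 0, 0, 0, 0, 0.8],
    [0, 0, 0, 0, 0, 0, 0.8]
  ]
}}

```text
time: 31.6
tool_pos: [0.5024, 0.3357, 0.4315]
tcp_rot: [1.217, -2.892, -0.004]
wrist_force: [-0.4, 0.2, 0.3]
width: 0.801
grip_force: 0.0
```

Emit:
{"api": "drive_tool", "payload": {
  "rows": [
    [0, 0, 0, 0, 0, 0, 0.8],
    [0, 0, 0, 0, 0, 0, 0.8],
    [0, 0, 0, 0, 0, 0, 0.8],
    [0, 0, 0, 0, 0, 0, 0.8],
    [0, 0, 0, 0, 0, 0, 0.8],
    [0, 0, 0, 0, 0, 0, 0.8],
    [0, 0, 0, 0, 0, 0, 0.8],
    [0, 0, 0, 0, 0, 0, 0.8]
  ]
}}

```text
time: 32.27
tool_pos: [0.5025, 0.3357, 0.4315]
tcp_rot: [1.217, -2.892, -0.004]
wrist_force: [-0.0, 1.4, -0.2]
width: 0.798
grip_force: 0.0
```

```bash
python3 - <<'E'
from h import *
st(); a=[]
for i in range(6): a.append(cam('side')['color'].astype(int)[120:205,270:320])
print('frame diffs',[int(np.abs(a[i]-a[0]).max()) for i in range(1,6)],[round(float(np.abs(a[i]-a[0]).mean()),2) for i in range(1,6)])
s=cam('side'); m=masks_of(s,'driver')[0]['mask']
ys,xs=np.nonzero(m); print([(int(y),round(float(xs[ys==y].mean()),1)) for y in range(ys.min(),ys.max()+1,4)])
print('axis px',[proj(s,[.503,.336,z])[0].round(1).tolist() for z in (.256,.166,.082)])
E
```

```text
t 32.27 p [0.5025 0.3357 0.4315] z [-0.004  0.001 -1.   ] y [-0.715  0.699  0.004] q [ 0.546  0.076  1.463  0.003  1.606 -1.821] F [-0.   1.4 -0.2] w 0.798 g 0.0
frame diffs [6, 6, 5, 5, 7] [0.91, 0.92, 0.91, 0.91, 0.93]
[(156, 287.5), (160, 289.0), (164, 289.0), (168, 289.5), (172, 290.0), (176, 290.0), (180, 290.0), (184, 290.0), (188, 290.0)]
axis px [[288.5, 151.1], [289.1, 173.3], [289.7, 193.0]]
```

The driver hangs still and upright: frame differences are only sensor noise, and its axis matches the prediction. I'm handing the job in.

```bash
python3 -c "
from workcell import workorder
print(workorder.finish_job())"
```

```text
the job is handed in; nothing more can be done
None
```

I docked the screwdriver, hooked it through its bail, and left it hanging still above the dock with the hook back at the top; I handed the job in at about 33 s, and it returned no verdict.

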